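# Set the dough press with a gauge board

### The job

Lay the top gauge board from the stack flat on the bed of the small dough press, lengthwise, centred and square, with its end pushed under the screw foot up against the back post, and let go of it. Then turn the wing screw clockwise until it seats firmly, back it off a quarter turn, and finish while still gripping the wing at that setting so that it can be locked. Leave the other boards and the things standing around where they are.

Things in the scene. Friction and masses are not known exactly. Their poses are not given: they have to be found in the camera images.
- board_top_center (a point): Centre of the top one of three identical loose plywood gauge boards in a stack; each 220 long (its x axis) x 50 wide (its y axis) x 16 mm thick, about 120 g. The top one's upper face is at height 56 mm at the start. The lower boards may lie up to 4 mm askew.
- board_top: The same top board; origin at the centre of its underside, axes as above.
- board_mid_center (a point): Centre of the middle board of the stack, to be left in place.
- board_low_center (a point): Centre of the lowest board; it lies on the stand, a fixed flat aluminium plate 250 x 80 x 8 mm.
- press: Fixed grey dough press. Origin on the table below the centre of a board that is home; x axis runs along the bed from its open front to the post. Flat bed 90 wide, top at height 20 mm, x = -100 to +152, no side lips. Post 60 wide; its front face at x = +110 stops the board's end (home: board centre at x = 0, y = 0, board x along press x, either way round).
- screw_axis (a point): Point on the screw's vertical axis at the top (height 78 mm) of the press's head, 85 mm along the press's x axis from its origin. The head, 36 mm wide with a round nose of radius 18 mm about this axis, reaches here from the post at heights 58 to 78 mm. Under it hangs the round screw foot, diameter 22 mm; above it stand collar and wing.
- screw (a joint): Turn of the wing screw in rad: 0 = seated at its hard stop, foot on the board; grows as it is backed off, counter-clockwise seen from above, up to 4.0. Starts at 1.9 to 2.9. The foot rises 2.55 mm per rad, so it starts 5 to 7 mm above a board lying on the bed; the wing stays at its height. Friction about 0.06 N m; it stays where it is left.
- wing_center (a point): Centre of the steel wing of the screw, turns with it: upright flat bar 60 long (its x axis) x 13 thick (its y axis) x 26 mm high with round ends; grip it across the 13 mm. This point is its centre, on the screw axis at height 105 mm; it reaches from 92 to 118 mm. Below it is a collar of diameter 22 mm down to the head at 78 mm.
- tub: Bystander: open white plastic tub 110 x 110 x 130 mm, origin under its centre.
- jar: Bystander: glass jar, diameter 70, height 100 mm, origin under its centre.
- bowl: Bystander: aluminium bowl, diameter 130, height 55 mm, origin under its centre.
- scraper: Bystander: spatula lying on the table.

How it is judged:
By the outcome, as a careful person would: the job done as asked, in the order asked, and still so for the second after the job is handed in, while the arm keeps its last pose, push and grip.
It also fails if it takes over 70 s, if anything falls off the work surface, if the arm or the gripper's body presses on something with over 40 N, if the wrist force passes 120 N, or if a joint passes its speed limit or range.

### The arm

A 6-joint arm with a two-finger parallel gripper is mounted at the origin on the work surface. World frame = base frame: x ahead of the robot, y to its left, z up, the work surface at z = 0. Lengths are in m, angles in rad, forces in N, time in s.
With the tool pointing down it reaches from about 0.375 to 0.75 m from the base axis. Payload 9 kg.
Tool frame: the origin (TCP) lies at the very end of the fingers, on their centre line; the grasp point (between the pads) lies 19 mm behind it (robot.tcp_to_grasp is the distance from the TCP to the grasp point, in m); z points along the fingers, y is the direction in which the jaws open and shut (so a half turn about z gives the same grasp; the last joint's range is limited). The gripper opens to 85 mm and grips with 20 to 120 N. Pads are 22 mm wide; open, the fingers measure 114 mm over their backs; the gripper's body (76 mm by 85 mm) begins 54 mm behind the grasp point. The pads swing forward as they close: fully open they stand 13 mm farther back than shut.
Start: joints at [-1.395, 0.104, 0.097, 1.564, 0, 1.353], TCP at [0.23, -0.554, 0.231] pointing down, gripper open.
Joint ranges: [-2.99, 2.99], [-0.84, 1.86], [-1.1, 1.16], [-1.84, 2.11], [-1.51, 1.56], [-3.14, 3.14]. Speed limits (rad/s): [2.22, 2.22, 2.57, 3.14, 3.14, 3.14].

### API

Orientations are given as a unit quaternion [x, y, z, w].
In Python, from bench import robot, capture, camera_info, ticket gives the robot as it stands. The module is installed in compiled form; this text tells all that it offers.
- The arm moves only by the tool carry_out, never from a script. Its argument "moves" is a list of rows, each an object with "hand": the finger opening in cm, from 0 to 8.54; "xyz": the shift along the tool's x, y, z in cm, a list of three; "spin": the turn about the tool's z in rad. In form: [{"hand": hand, "xyz": [tx, ty, tz], "spin": spin}, ...]. A call has 1 to 5 rows; each row shifts and turns the commanded pose from where the row before left it, along the tool's axes as they then stand; what a row does not reach is not made up. A row lasts 1/10 s, in which the tool goes at most 50 mm and 8.59 degrees, less where a joint would pass 70% of its speed; a pose out of reach is approached as far as the arm can. A call is refused whole if a number of a shift passes 5 or a number of a turn 0.15, either way. A call with a gripper value outside its range is refused whole. The fingers move at their own pace and stop on an object; "grip_force" is the grip in N (left out, the last holds). Time passes only in rows, so rows that do not move let the fingers close. It gives the time, the measured TCP pose, the force and the opening at its end, in the units of the state.
- robot.read_state(): the state, without advancing time (a new reading comes with each control period).
- capture(name): name is "side" or "top" or "wrist"; returns the picture (400x640x3 uint8, blue, green, red); there is no depth.
- camera_info(name): a dict with "fx", "fy", "cx", "cy" (pixels), "k1" (the pictures are not rectified: a ray, as slopes to the right and down, at radius r is drawn at 1 + k1 r^2 times it, then the intrinsics apply), "T" (4x4, takes a point from camera to world coordinates); the wrist camera has in their place "mount" (4x4, takes a point from camera to tool coordinates, whose origin is the TCP and whose axes are the flange's). Camera axes: x right, y down, z forward; pixel columns grow to the right and rows downward; lengths in m; the calibration is good to about 2 mm. A picture is of the moment at which its call begins: read the wrist's pose just before it. camera_info takes no time and is no camera call.
- ticket.job_done(): hands the job in, once; it reports no verdict.
The state is a dict: "clock": time; "qpos": joint angles; "joint_velocities": joint speeds; "joint_torque": joint torques, N m; "tool_pos": TCP position; "orientation": TCP orientation; "contact_force": force on the tool from outside, world axes, zero at the start; "moment": the same for the moment, N m; "finger_gap": finger opening in m.
Only numpy, scipy, OpenCV 4.12 (cv2) and the standard library are available. Lean on these libraries where they do the work, as an engineer would, in place of code of your own. Each camera call takes 0.05 s, during which the arm holds its last target. There are 200 camera calls.

## Working session

There is one attempt and no reset: what is moved stays moved. The work goes in short steps, Python scripts to look and compute and a tool call to move; the robot and the scene stay as the last step left them, time stands still between calls to the robot, and variables do not carry over. Pictures are saved under pics/ and viewed, on a budget of 10 in all, crops included, one or two more only if the job needs it, and the job is handed in when it is done.

Besides the shell and the picture viewer there is one more tool, called after "Request:" as name([rows], argument=value, ...), one row to a line, values as JSON. carry_out: Moves the arm, as the interface text tells. Its arguments: {"type":"object","properties":{"moves":{"type":"array","items":{"type":"object","properties":{"hand":{"type":"number"},"xyz":{"type":"array","items":{"type":"number"}},"spin":{"type":"number"}}}},"grip_force":{"type":"number"}},"required":["moves"]}

```bash
mkdir -p pics
python3 - <<'E'
from bench import robot,capture,camera_info
import cv2,numpy as np
np.set_printoptions(precision=4,suppress=True)
s=robot.read_state();print(s)
for n in("top","side","wrist"):
    print(n,camera_info(n)); im=capture(n); cv2.imwrite(f"pics/{n}0.png",im)
E
```

```text
{'clock': 0.0, 'qpos': array([-1.3947,  0.1047,  0.0964,  1.5639, -0.    ,  1.3531]), 'joint_velocities': array([ 0.0001,  0.0004, -0.0023, -0.    ,  0.0012, -0.0017]), 'joint_torque': array([ -0.0011, -55.6931,  50.3651,   0.0171,  -0.0004,  -0.    ]), 'tool_pos': array([ 0.2302, -0.5537,  0.2305]), 'orientation': array([ 0.9807,  0.1956,  0.    , -0.0007]), 'contact_force': array([ 0.2935,  0.2695, -0.4161]), 'moment': array([ 0.0154,  0.0376, -0.0139]), 'finger_gap': 0.08554506355800684}
top {'fx': 430.1881860044777, 'fy': 430.1881860044777, 'cx': 315.4082622453944, 'cy': 201.27858065928024, 'k1': -0.004312550691898349, 'T': array([[-0.0059, -0.9969,  0.0782,  0.4668],
       [-1.    ,  0.0063,  0.0043,  0.0073],
       [-0.0048, -0.0782, -0.9969,  1.5294],
       [ 0.    ,  0.    ,  0.    ,  1.    ]])}
side {'fx': 400.38659523979976, 'fy': 400.38659523979976, 'cx': 322.85366576475025, 'cy': 198.06287894802617, 'k1': -0.04837222224119348, 'T': array([[-0.9685, -0.1618,  0.1892,  0.3604],
       [-0.2486,  0.668 , -0.7014,  0.8742],
       [-0.0129, -0.7264, -0.6872,  0.9575],
       [ 0.    ,  0.    ,  0.    ,  1.    ]])}
wrist {'fx': 355.11804860088375, 'fy': 355.11804860088375, 'cx': 317.06853585509356, 'cy': 202.83917728062775, 'k1': -0.0305859446405509, 'mount': array([[-0.0007, -0.96  , -0.28  ,  0.0722],
       [ 1.    , -0.0006, -0.0004,  0.001 ],
       [ 0.0003, -0.28  ,  0.96  , -0.1429],
       [ 0.    ,  0.    ,  0.    ,  1.    ]])}
```

View pics/top0.png

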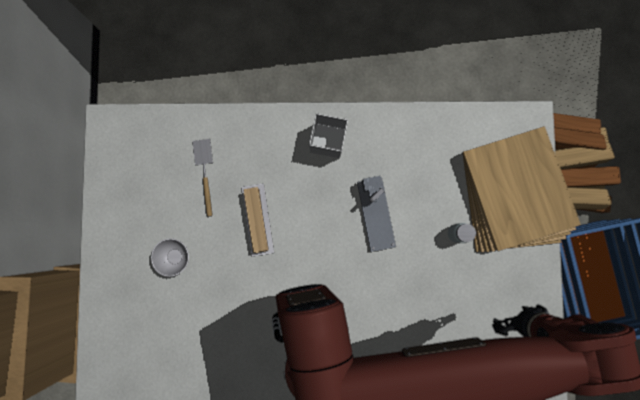

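View pics/side0.png

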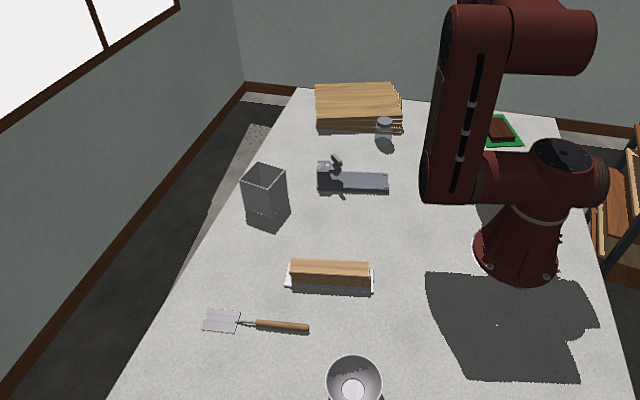

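Top view: board stack at about (256,220), press at (377,213) with its post at the far end (373,185) and the wing near (363,197). The bowl, spatula, tub and jar all stand clear. The side view agrees. Next I measure by masks.

```bash
cat > h.py <<'E'
import cv2,numpy as np
from bench import robot,capture,camera_info
from scipy.spatial.transform import Rotation as R
np.set_printoptions(precision=4,suppress=True)
def pose():
    s=robot.read_state();T=np.eye(4);T[:3,:3]=R.from_quat(s["orientation"]).as_matrix();T[:3,3]=s["tool_pos"];return s,T
def camT(n,T=None):
    c=camera_info(n);return c,(c["T"] if n!="wrist" else T@c["mount"])
def cast(n,px,z,T=None):
    "pixels -> world points on plane z"
    c,M=camT(n,T);px=np.atleast_2d(px).astype(float)
    d=(px-[c["cx"],c["cy"]])/[c["fx"],c["fy"]];u=d.copy()
    for _ in range(5):u=d/(1+c["k1"]*(u**2).sum(1,keepdims=True))
    r=np.c_[u,np.ones(len(u))]@M[:3,:3].T
    return M[:3,3]+r*((z-M[2,3])/r[:,2:3])
def proj(n,P,T=None):
    c,M=camT(n,T);q=(np.atleast_2d(P)-M[:3,3])@M[:3,:3];u=q[:,:2]/q[:,2:]
    return u*(1+c["k1"]*(u**2).sum(1,keepdims=True))*[c["fx"],c["fy"]]+[c["cx"],c["cy"]]
def rect(n,mask,z,T=None):
    "largest contour of mask -> world min-area rect on plane z: centre,(size),yaw of long side"
    k=max(cv2.findContours(mask.astype(np.uint8),cv2.RETR_EXTERNAL,cv2.CHAIN_APPROX_NONE)[0],key=cv2.contourArea)
    w=cast(n,k[:,0],z,T)[:,:2]
    b=cv2.boxPoints(cv2.minAreaRect((w*1000).astype(np.float32)))/1000
    e=[b[1]-b[0],b[2]-b[1]];e.sort(key=np.linalg.norm)
    return b.mean(0),np.linalg.norm(e,axis=1),(np.arctan2(e[1][1],e[1][0])+np.pi/2)%np.pi-np.pi/2,cv2.boundingRect(k)
E
python3 - <<'E'
from h import *
im=cv2.imread("pics/top0.png");hsv=cv2.cvtColor(im,cv2.COLOR_BGR2HSV)
print([hsv[y,x].tolist() for x,y in((256,205),(256,240),(378,225),(372,180),(300,220),(363,197))])
roi=np.zeros(im.shape[:2],bool);roi[170:265,235:280]=1
print("board",rect("top",roi&(hsv[...,1]>60),.056))
roi[:]=0;roi[170:260,345:405]=1
print("press",rect("top",roi&(hsv[...,1]>30)&(hsv[...,2]<170),.02))
cv2.imwrite("pics/c1.png",np.hstack([cv2.resize(im[165:265,230:290],None,fx=6,fy=6),cv2.resize(im[165:265,345:405],None,fx=6,fy=6)]))
E
```

```text
[[17, 91, 146], [17, 92, 155], [108, 26, 116], [109, 25, 112], [40, 5, 164], [108, 28, 45]]
board (array([0.5204, 0.2204], dtype=float32), array([0.052 , 0.2206], dtype=float32), np.float32(0.15975654), (244, 188, 24, 65))
press (array([ 0.5675, -0.1533], dtype=float32), array([0., 0.], dtype=float32), np.float32(0.0), (363, 206, 1, 1))
```

View pics/c1.png

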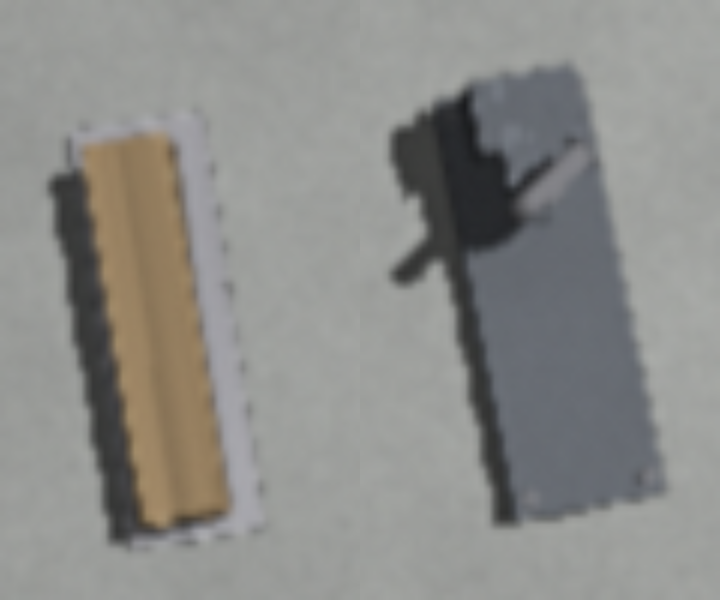

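Crop: boards at left (wood, top face from (85,145) to (225,515)), press at right with front corners near crop (510,522) and (665,492), and the wing from about (520,205) to (590,150). I now fix the press pose and plan the first travel.

```bash
cat > plan.py <<'E'
from h import *
import sys
def plan(x,y,z,yaw,n=None):
    "rows from the measured pose to a pose with tool down; yaw of tool x axis"
    s,T=pose();yaw0=np.arctan2(T[1,0],T[0,0]);d=np.array([x,y,z])-T[:3,3]
    turn=yaw-yaw0
    n=n or int(max(np.ceil(np.linalg.norm(d)/.04),np.ceil(abs(turn)/.125),1))
    print(f"from {T[:3,3]} yaw {yaw0:.4f} q6 {s['qpos'][5]:.3f} turn {turn:.3f} n {n}")
    for i in range(n):
        a=yaw0+turn*i/n;v=d/n*100
        print([round(v[0]*np.cos(a)+v[1]*np.sin(a),2),round(v[0]*np.sin(a)-v[1]*np.cos(a),2),round(-v[2],2)],round(-turn/n,3))
if __name__=="__main__":
    a=[float(v) for v in sys.argv[1:]];plan(*a[:4],int(a[4]) if len(a)>4 else None)
E
python3 - <<'E'
from h import *
cp=lambda x,y:[345+(x-360)/6-.4,165+y/6-.4]
f=cast("top",[cp(508,522),cp(665,490)],.02)
r=cast("top",[cp(665,490),cp(618,250)],.02)[:,:2];l=cast("top",[cp(508,522),cp(468,270)],.02)[:,:2]
print("front",f,"w",np.linalg.norm(f[0]-f[1]))
for e in(r,l):print(np.arctan2(*(e[1]-e[0])[::-1]))
y=.165;m=f[:,:2].mean(0);print("origin",m+.1*np.array([np.cos(y),np.sin(y)]),"axis",m+.185*np.array([np.cos(y),np.sin(y)]))
w=cast("top",[cp(520,207),cp(590,150)],.118);print("wing",w.mean(0),np.arctan2(*(w[1]-w[0])[:2][::-1]),np.linalg.norm(w[1]-w[0]))
from plan import plan
b=np.array([.5204,.2204]);g=b-.03*np.array([np.cos(.16),np.sin(.16)]);print("grasp",g)
plan(.49,.215,.2,np.pi+.16,25)
E
```

```text
front [[ 0.4081 -0.1729  0.02  ]
 [ 0.4261 -0.2644  0.02  ]] w 0.09327826563244933
0.17437801951140083
0.14288738583432203
origin [ 0.5157 -0.2022] axis [ 0.5996 -0.1883]
wing [ 0.5992 -0.1899  0.118 ] -0.89568222139346 0.049883292284762244
grasp [0.4908 0.2156]
from [ 0.2302 -0.5538  0.2307] yaw 0.3938 q6 1.353 turn 2.908 n 25
[np.float64(2.14), np.float64(-2.44), np.float64(0.12)] -0.116
[np.float64(2.41), np.float64(-2.18), np.float64(0.12)] -0.116
[np.float64(2.64), np.float64(-1.88), np.float64(0.12)] -0.116
[np.float64(2.85), np.float64(-1.56), np.float64(0.12)] -0.116
[np.float64(3.01), np.float64(-1.22), np.float64(0.12)] -0.116
[np.float64(3.13), np.float64(-0.86), np.float64(0.12)] -0.116
[np.float64(3.21), np.float64(-0.5), np.float64(0.12)] -0.116
[np.float64(3.24), np.float64(-0.12), np.float64(0.12)] -0.116
[np.float64(3.24), np.float64(0.26), np.float64(0.12)] -0.116
[np.float64(3.18), np.float64(0.63), np.float64(0.12)] -0.116
[np.float64(3.09), np.float64(1.0), np.float64(0.12)] -0.116
[np.float64(2.95), np.float64(1.35), np.float64(0.12)] -0.116
[np.float64(2.78), np.float64(1.68), np.float64(0.12)] -0.116
[np.float64(2.56), np.float64(1.99), np.float64(0.12)] -0.116
[np.float64(2.31), np.float64(2.28), np.float64(0.12)] -0.116
[np.float64(2.03), np.float64(2.53), np.float64(0.12)] -0.116
[np.float64(1.73), np.float64(2.75), np.float64(0.12)] -0.116
[np.float64(1.4), np.float64(2.93), np.float64(0.12)] -0.116
[np.float64(1.05), np.float64(3.07), np.float64(0.12)] -0.116
[np.float64(0.68), np.float64(3.17), np.float64(0.12)] -0.116
[np.float64(0.31), np.float64(3.23), np.float64(0.12)] -0.116
[np.float64(-0.07), np.float64(3.25), np.float64(0.12)] -0.116
[np.float64(-0.44), np.float64(3.22), np.float64(0.12)] -0.116
[np.float64(-0.81), np.float64(3.14), np.float64(0.12)] -0.116
[np.float64(-1.17), np.float64(3.03), np.float64(0.12)] -0.116
```

Request:
carry_out([
  {"hand": 8.5, "xyz": [2.1, -2.4, 0], "spin": -0.116},
  {"hand": 8.5, "xyz": [2.4, -2.2, 0], "spin": -0.116},
  {"hand": 8.5, "xyz": [2.6, -1.9, 0], "spin": -0.116},
  {"hand": 8.5, "xyz": [2.8, -1.6, 0], "spin": -0.116},
  {"hand": 8.5, "xyz": [3.0, -1.2, 0], "spin": -0.116},
])

```text
clock: 0.65
tool_pos: [0.2811, -0.3997, 0.231]
orientation: [0.883, 0.47, 0.0, -0.0]
contact_force: [0.1, -0.1, 0.0]
finger_gap: 0.0851
```

Request:
carry_out([
  {"hand": 8.5, "xyz": [3.1, -0.9, 0], "spin": -0.116},
  {"hand": 8.5, "xyz": [3.2, -0.5, 0], "spin": -0.116},
  {"hand": 8.5, "xyz": [3.2, -0.1, 0], "spin": -0.116},
  {"hand": 8.5, "xyz": [3.2, 0.3, 0], "spin": -0.116},
  {"hand": 8.5, "xyz": [3.2, 0.6, 0], "spin": -0.116},
])

```text
clock: 1.15
tool_pos: [0.333, -0.247, 0.2311]
orientation: [0.712, 0.703, 0.0, 0.0]
contact_force: [0.4, -0.3, -1.0]
finger_gap: 0.0849
```

Request:
carry_out([
  {"hand": 8.5, "xyz": [3.1, 1.0, 0], "spin": -0.116},
  {"hand": 8.5, "xyz": [3.0, 1.3, 0], "spin": -0.116},
  {"hand": 8.5, "xyz": [2.8, 1.7, 0], "spin": -0.116},
  {"hand": 8.5, "xyz": [2.6, 2.0, 0], "spin": -0.116},
  {"hand": 8.5, "xyz": [2.3, 2.3, 0], "spin": -0.116},
])

```text
clock: 1.65
tool_pos: [0.3853, -0.0922, 0.2313]
orientation: [0.481, 0.877, -0.0, 0.0]
contact_force: [0.9, -0.2, 0.1]
finger_gap: 0.085
```

Request:
carry_out([
  {"hand": 8.5, "xyz": [2.0, 2.5, 0.4], "spin": -0.116},
  {"hand": 8.5, "xyz": [1.7, 2.8, 0.4], "spin": -0.116},
  {"hand": 8.5, "xyz": [1.4, 2.9, 0.4], "spin": -0.116},
  {"hand": 8.5, "xyz": [1.0, 3.1, 0.4], "spin": -0.116},
  {"hand": 8.5, "xyz": [0.7, 3.2, 0.4], "spin": -0.116},
])

```text
clock: 2.15
tool_pos: [0.4389, 0.0611, 0.211]
orientation: [0.21, 0.978, -0.0, 0.0]
contact_force: [1.2, -1.1, 0.4]
finger_gap: 0.0847
```

Request:
carry_out([
  {"hand": 8.5, "xyz": [0.3, 3.2, 0.4], "spin": -0.116},
  {"hand": 8.5, "xyz": [-0.1, 3.2, 0.4], "spin": -0.116},
  {"hand": 8.5, "xyz": [-0.4, 3.2, 0.4], "spin": -0.116},
  {"hand": 8.5, "xyz": [-0.8, 3.1, 0], "spin": -0.116},
  {"hand": 8.5, "xyz": [-1.2, 3.0, 0], "spin": -0.116},
])

```text
clock: 2.65
tool_pos: [0.4915, 0.2129, 0.1988]
orientation: [-0.079, 0.997, -0.0, -0.0]
contact_force: [0.4, 0.0, 1.3]
finger_gap: 0.085
```

Run:
```python
from h import *
from plan import plan
s,T=pose();im=capture("wrist");cv2.imwrite("pics/w1.png",im);hsv=cv2.cvtColor(im,cv2.COLOR_BGR2HSV)
m=(hsv[...,1]>60)&(hsv[...,0]>8)&(hsv[...,0]<28)
print(rect("wrist",m,.056,T));plan(.49,.215,.1,np.pi+.16)
```

```text
(array([0.5229, 0.2188], dtype=float32), array([0.0529, 0.2223], dtype=float32), np.float32(0.15140474), (286, 87, 69, 249))
from [0.4924 0.2161 0.1984] yaw -2.9757 q6 0.003 turn 6.277 n 51
[np.float64(0.01), np.float64(-0.0), np.float64(0.19)] -0.123
[np.float64(0.01), np.float64(-0.0), np.float64(0.19)] -0.123
[np.float64(0.01), np.float64(-0.0), np.float64(0.19)] -0.123
[np.float64(0.01), np.float64(0.0), np.float64(0.19)] -0.123
[np.float64(0.01), np.float64(0.0), np.float64(0.19)] -0.123
[np.float64(0.0), np.float64(0.0), np.float64(0.19)] -0.123
[np.float64(0.0), np.float64(0.0), np.float64(0.19)] -0.123
[np.float64(0.0), np.float64(0.0), np.float64(0.19)] -0.123
[np.float64(0.0), np.float64(0.0), np.float64(0.19)] -0.123
[np.float64(0.0), np.float64(0.0), np.float64(0.19)] -0.123
[np.float64(0.0), np.float64(0.0), np.float64(0.19)] -0.123
[np.float64(0.0), np.float64(0.0), np.float64(0.19)] -0.123
[np.float64(0.0), np.float64(0.0), np.float64(0.19)] -0.123
[np.float64(0.0), np.float64(0.01), np.float64(0.19)] -0.123
[np.float64(0.0), np.float64(0.01), np.float64(0.19)] -0.123

[... 1519 characters left out ...]
 np.float64(0.19)] -0.123
[np.float64(-0.0), np.float64(-0.01), np.float64(0.19)] -0.123
[np.float64(0.0), np.float64(-0.01), np.float64(0.19)] -0.123
[np.float64(0.0), np.float64(-0.01), np.float64(0.19)] -0.123
[np.float64(0.0), np.float64(-0.0), np.float64(0.19)] -0.123
[np.float64(0.0), np.float64(-0.0), np.float64(0.19)] -0.123
[np.float64(0.0), np.float64(-0.0), np.float64(0.19)] -0.123
[np.float64(0.0), np.float64(-0.0), np.float64(0.19)] -0.123
[np.float64(0.0), np.float64(-0.0), np.float64(0.19)] -0.123
[np.float64(0.0), np.float64(-0.0), np.float64(0.19)] -0.123
[np.float64(0.0), np.float64(-0.0), np.float64(0.19)] -0.123
[np.float64(0.0), np.float64(-0.0), np.float64(0.19)] -0.123
```

View pics/w1.png

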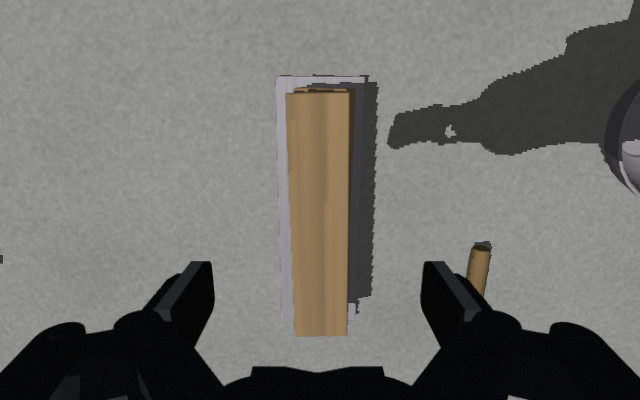

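Wrist view: the top board is well between the open fingers, corners about (287,94), (350,93), (294,335) and (348,335). The lower boards peep out slightly at the upper end.

```bash
sed -i 's/turn=yaw-yaw0/turn=(yaw-yaw0+np.pi)%(2*np.pi)-np.pi/; s/print(\[round(\(.*\)\],round(-turn\/n,3))/print([float(round(\1],float(round(-turn\/n,3)))/' plan.py
python3 - <<'E'
import re
t=open('plan.py').read().split('\n')
i=[k for k,l in enumerate(t) if 'print([' in l][0]
t[i]='        print(np.round([v[0]*np.cos(a)+v[1]*np.sin(a),v[0]*np.sin(a)-v[1]*np.cos(a),-v[2]],2).tolist(),float(np.round(-turn/n,3)))'
open('plan.py','w').write('\n'.join(t))
E
python3 - <<'E'
from h import *
from plan import plan
s,T=pose();c=cast("wrist",[[286.5,93],[350,93],[294,336],[348,336]],.056,T)[:,:2]
print(c,c.mean(0),[np.linalg.norm(a) for a in(c[0]-c[1],c[2]-c[3],c[0]-c[2])])
for a,b in((0,2),(1,3)):print(np.arctan2(*(c[b]-c[a])[::-1]))
e=(c[2]+c[3]-c[0]-c[1])/2;y=np.arctan2(e[1],e[0]);print("axis yaw",y)
g=c.mean(0)-.03*np.array([np.cos(y),np.sin(y)]);print(g);plan(*g,.039,np.pi+y,5)
E
```

```text
[[0.4226 0.1801]
 [0.4146 0.2283]
 [0.6381 0.2178]
 [0.6298 0.2681]] [0.5263 0.2236] [np.float64(0.04888512792790313), np.float64(0.05093132282702917), np.float64(0.21876045263676874)]
0.17329268850599341
0.18263809159757283
axis yaw 0.17796655456872246
[0.4968 0.2183]
from [0.4924 0.2161 0.1984] yaw -2.9757 q6 0.003 turn 0.012 n 5
[-0.09, 0.03, 3.19] -0.002
[-0.09, 0.03, 3.19] -0.002
[-0.09, 0.03, 3.19] -0.002
[-0.09, 0.03, 3.19] -0.002
[-0.09, 0.03, 3.19] -0.002
```

Request:
carry_out([
  {"hand": 8.5, "xyz": [-0.1, 0, 4], "spin": -0.006},
  {"hand": 8.5, "xyz": [-0.1, 0, 4], "spin": -0.006},
  {"hand": 8.5, "xyz": [-0.1, 0.1, 3.5], "spin": 0},
  {"hand": 8.5, "xyz": [-0.1, 0.1, 2.5], "spin": 0},
  {"hand": 8.5, "xyz": [0, 0, 1.6], "spin": 0},
], grip_force=40)

```text
clock: 3.2
tool_pos: [0.4936, 0.2139, 0.0405]
orientation: [-0.082, 0.997, -0.0, -0.002]
contact_force: [0.2, -0.3, 0.2]
finger_gap: 0.0851
```

Request:
carry_out([
  {"hand": 6, "xyz": [0, 0, 0], "spin": 0},
  {"hand": 6, "xyz": [0, 0, 0], "spin": 0},
  {"hand": 6, "xyz": [0, 0, 0], "spin": 0},
  {"hand": 6, "xyz": [0, 0, 0], "spin": 0},
])

```text
clock: 3.6
tool_pos: [0.4961, 0.2142, 0.0446]
orientation: [-0.082, 0.997, 0.0, 0.001]
contact_force: [0.2, 0.8, 0.5]
finger_gap: 0.0604
```

Run:
```python
from h import *
s,T=pose();im=capture("wrist");cv2.imwrite("pics/w2.png",im);print(s['tool_pos'],s['finger_gap'],s['contact_force'],np.arctan2(T[1,0],T[0,0]))
```

```text
[0.4961 0.2142 0.0446] 0.06036735311101854 [0.2404 0.8137 0.4776] -2.9774592880344493
```

View pics/w2.png

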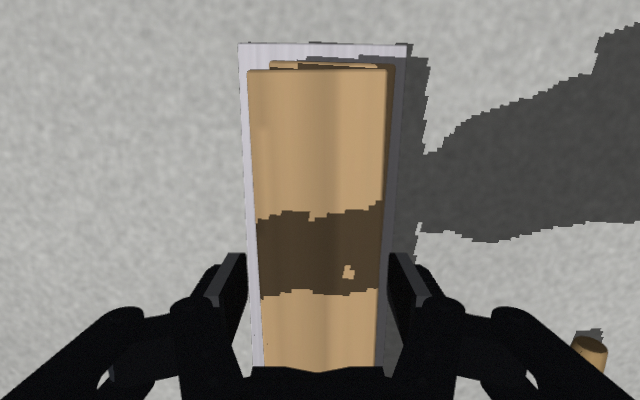

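Wrist view close up: the board sits centred between the fingers (edges at columns about 258 and 382 near row 250) and parallel to them. I lower 6 mm and close.

Request:
carry_out([
  {"hand": 6, "xyz": [0, 0, 0.6], "spin": 0},
  {"hand": 6, "xyz": [0, 0, 0], "spin": 0},
  {"hand": 4.5, "xyz": [0, 0, 0], "spin": 0},
  {"hand": 4.5, "xyz": [0, 0, 0], "spin": 0},
  {"hand": 4.5, "xyz": [0, 0, 0], "spin": 0},
])

```text
clock: 4.15
tool_pos: [0.4952, 0.2141, 0.0373]
orientation: [-0.082, 0.997, -0.0, 0.0]
contact_force: [-0.1, 0.8, 0.9]
finger_gap: 0.049
```

Request:
carry_out([
  {"hand": 4.5, "xyz": [0, 0, 0], "spin": 0},
  {"hand": 4.5, "xyz": [0, 0, -0.3], "spin": 0},
  {"hand": 4.5, "xyz": [0, 0, -0.5], "spin": 0},
  {"hand": 4.5, "xyz": [0, 0, -1], "spin": 0},
  {"hand": 4.5, "xyz": [0, 0, -1], "spin": 0},
])

```text
clock: 4.65
tool_pos: [0.4952, 0.214, 0.0662]
orientation: [-0.082, 0.997, -0.0, 0.0]
contact_force: [0.2, -0.5, -0.3]
finger_gap: 0.0497
```

Run:
```python
from h import *
s,T=pose();im=capture("side");wr=capture("wrist");print(s['tool_pos'],s['finger_gap'],s['contact_force'])
p=proj("side",s['tool_pos'])[0].astype(int);print(p)
a=cv2.resize(im[p[1]-60:p[1]+60,p[0]-80:p[0]+80],(533,400));cv2.imwrite("pics/s2.png",np.vstack([a[:300],cv2.resize(wr,(533,333))[:290]]))
```

```text
[0.4952 0.214  0.0662] 0.049688848434076505 [ 0.2339 -0.5211 -0.2797]
[339 265]
```

View pics/s2.png

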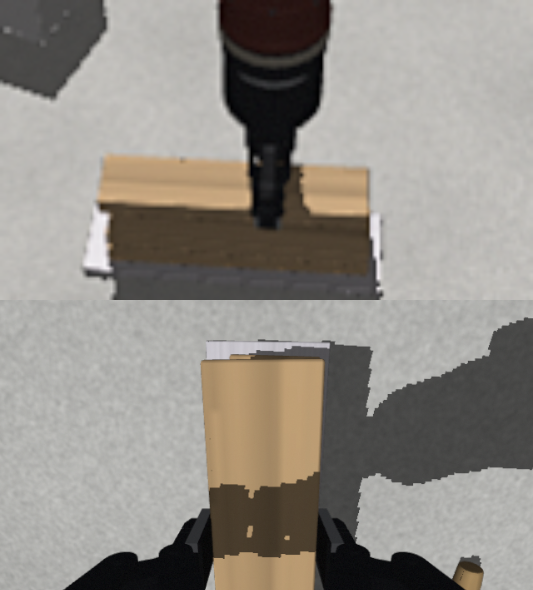

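Side and wrist views: the top board alone is held and raised about 29 mm, with the stack behind undisturbed. Next I travel to the front of the press.

```bash
python3 plan.py .425 -.217 .16 3.307 12
```

```text
from [0.4965 0.2143 0.0676] yaw -2.9774 q6 0.001 turn 0.001 n 12
[1.18, -3.45, -0.77] -0.0
[1.18, -3.45, -0.77] -0.0
[1.18, -3.45, -0.77] -0.0
[1.18, -3.45, -0.77] -0.0
[1.18, -3.45, -0.77] -0.0
[1.18, -3.45, -0.77] -0.0
[1.18, -3.45, -0.77] -0.0
[1.18, -3.45, -0.77] -0.0
[1.18, -3.45, -0.77] -0.0
[1.18, -3.45, -0.77] -0.0
[1.18, -3.45, -0.77] -0.0
[1.18, -3.45, -0.77] -0.0
```

Request:
carry_out([
  {"hand": 4.5, "xyz": [0, 0, -2], "spin": 0},
  {"hand": 4.5, "xyz": [0, 0, -3.5], "spin": 0},
  {"hand": 4.5, "xyz": [1, -2, -2.8], "spin": 0},
  {"hand": 4.5, "xyz": [1.2, -3, -1], "spin": 0},
  {"hand": 4.5, "xyz": [1.2, -3.5, 0], "spin": 0},
])

```text
clock: 5.25
tool_pos: [0.4764, 0.1243, 0.1607]
orientation: [-0.083, 0.997, -0.0, 0.002]
contact_force: [0.2, -1.1, -1.5]
finger_gap: 0.049
```

Request:
carry_out([
  {"hand": 4.5, "xyz": [1.2, -3.5, 0], "spin": 0},
  {"hand": 4.5, "xyz": [1.2, -3.5, 0], "spin": 0},
  {"hand": 4.5, "xyz": [1.2, -3.5, 0], "spin": 0},
  {"hand": 4.5, "xyz": [1.2, -3.5, 0], "spin": 0},
  {"hand": 4.5, "xyz": [1.2, -3.5, 0], "spin": 0},
])

```text
clock: 5.75
tool_pos: [0.4446, -0.0592, 0.1585]
orientation: [-0.082, 0.997, -0.0, 0.0]
contact_force: [0.8, -0.2, -2.1]
finger_gap: 0.0493
```

Request:
carry_out([
  {"hand": 4.5, "xyz": [1.2, -3.5, 0], "spin": 0},
  {"hand": 4.5, "xyz": [1.2, -3.5, 0], "spin": 0},
  {"hand": 4.5, "xyz": [1.2, -3.5, 0], "spin": 0},
  {"hand": 4.5, "xyz": [1.2, -3, 0], "spin": 0},
  {"hand": 4.5, "xyz": [0.2, -2, 0], "spin": 0},
])

```text
clock: 6.25
tool_pos: [0.4201, -0.2211, 0.1585]
orientation: [-0.081, 0.997, -0.0, 0.0]
contact_force: [0.8, -0.6, -1.4]
finger_gap: 0.0491
```

Run:
```python
from h import *
robot.read_state();capture("wrist")
s,T=pose();im=capture("wrist");cv2.imwrite("pics/w3.png",im);np.save("w3T.npy",T);print(s['tool_pos'],s['finger_gap'],np.arctan2(T[1,0],T[0,0]))
```

```text
[ 0.4206 -0.2231  0.1584] 0.04915754749456454 -2.980441650518126
```

View pics/w3.png

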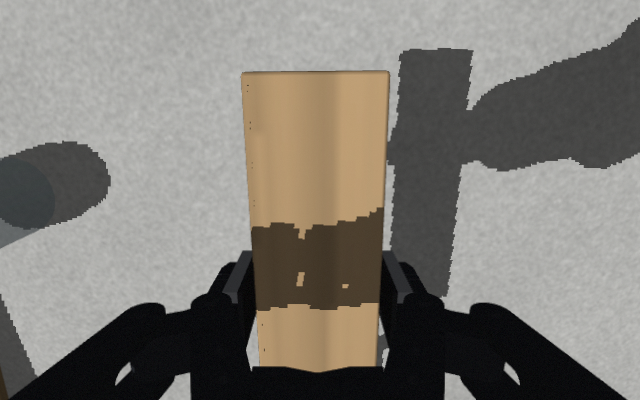

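Wrist view: the board is held straight (near corners (242,72) and (388,71)), but the press is hidden below and behind the gripper. So I refine the press pose from the unobstructed first images, and get the in-hand pose here.

Run:
```python
from h import *
def fit(p):
    vx,vy,x,y=cv2.fitLine((p*1000).astype(np.float32),cv2.DIST_HUBER,0,.01,.01).ravel();return np.array([x,y])/1000,np.array([vx,vy])*np.sign(vx)
im=cv2.imread("pics/top0.png").astype(float)
d=im[...,0]-im[...,2]   # bluish
g=im.mean(2)
print("d/g bed",d[225,378],g[225,378],"table",d[225,415],g[225,415],"shadow",d[225,364],g[225,364])
# right edge of bed: subpixel threshold of blueness along rows; left edge bed/shadow by grey
def cross(v,x0,t):
    i=np.where((v[:-1]-t)*(v[1:]-t)<0)[0];return [x0+k+(t-v[k])/(v[k+1]-v[k]) for k in i]
R_,L_=[],[]
tg=(g[225,378]+g[225,415])/2;ts=(g[225,378]+g[225,364])/2
for y in range(208,246):
    r=cross(g[y,383:400],383,tg);l=cross(g[y,360:378],360,ts)
    if r:R_.append([r[0],y])
    if l:L_.append([l[-1],y])
F_=[]
for x in range(373,394):
    f=cross(g[240:258,x],240,tg)
    if f:F_.append([x,f[-1]])
W=[cast("top",p,.02)[:,:2] for p in(R_,L_,F_)]
for n,w in zip("RLF",W):
    p,v=fit(w);print(n,len(w),p,"yaw",np.arctan2(v[1],v[0]))
(pr,vr),(pl,vl),(pf,_)=map(fit,W)
u=(vr+vl);u/=np.linalg.norm(u);nrm=np.array([-u[1],u[0]])
print("width",(pl-pr)@nrm,"yaw",np.arctan2(u[1],u[0]))
c=nrm*((pl@nrm+pr@nrm)/2)+u*(pf@u+.1);print("origin",c,"axis",c+.085*u)
# in hand
T=np.load("w3T.npy");z=T[2,3]+.0178
b=cast("wrist",[[242,72],[388.5,71],[259,360],[377,360]],z,T)[:,:2]
t=(T[:2,:2].T@(b-T[:2,3]).T).T;print("tool coords of edges\n",t,np.arctan2(t[0]-t[2],t[0]-t[2]).shape)
for a,k in((0,2),(1,3)):print(np.arctan2(*(t[a]-t[k])[::-1]))
```

```text
d/g bed 12.0 109.66666666666667 table 0.0 160.0 shadow 0.0 52.0
R 38 [ 0.4818 -0.2553] yaw 0.18622473
L 38 [ 0.4942 -0.1628] yaw 0.18064736
F 21 [ 0.4139 -0.2209] yaw -1.3567146
width 0.088630415 yaw 0.18343604
origin [ 0.5126 -0.2045] axis [ 0.5961 -0.189 ]
tool coords of edges
 [[ 0.0785 -0.0256]
 [ 0.0788  0.0231]
 [-0.0362 -0.0253]
 [-0.0362  0.0247]] (2,)
-0.0026338922200839303
-0.013592732147766951
```

```bash
python3 plan.py .431 -.2196 .0215 3.325 5
```

```text
from [ 0.4207 -0.2212  0.1583] yaw -2.9804 q6 -0.921 turn 0.022 n 5
[-0.21, -0.0, 2.74] -0.004
[-0.21, -0.0, 2.74] -0.004
[-0.21, -0.0, 2.74] -0.004
[-0.21, -0.0, 2.74] -0.004
[-0.21, -0.01, 2.74] -0.004
```

Request:
carry_out([
  {"hand": 4.5, "xyz": [-0.3, 0, 3], "spin": -0.011},
  {"hand": 4.5, "xyz": [-0.3, 0, 3.5], "spin": -0.011},
  {"hand": 4.5, "xyz": [-0.3, 0, 3.5], "spin": 0},
  {"hand": 4.5, "xyz": [-0.1, 0, 2.5], "spin": 0},
  {"hand": 4.5, "xyz": [0, 0, 0.9], "spin": 0},
])

```text
clock: 6.85
tool_pos: [0.4295, -0.2151, 0.0216]
orientation: [-0.093, 0.996, 0.002, -0.001]
contact_force: [-0.1, 0.5, -1.4]
finger_gap: 0.0494
```

Request:
carry_out([
  {"hand": 4.5, "xyz": [0, 0, 0], "spin": 0},
  {"hand": 4.5, "xyz": [0, 0, 0], "spin": 0},
])

```text
clock: 7.05
tool_pos: [0.4315, -0.2175, 0.0257]
orientation: [-0.093, 0.996, -0.001, 0.001]
contact_force: [0.8, -0.6, -1.4]
finger_gap: 0.0492
```

Run:
```python
from h import *
from plan import plan
s,T=pose();print(s['contact_force'],s['qpos'])
plan(.4821,-.2101,.0205,3.325,10)
im=capture("side");wr=capture("wrist")
p=proj("side",[.55,-.2,.05])[0].astype(int)
cv2.imwrite("pics/s3.png",np.vstack([cv2.resize(im[p[1]-45:p[1]+35,p[0]-80:p[0]+80],(600,300)),cv2.resize(wr[20:],(480,285))[:,:].copy() if 0 else cv2.copyMakeBorder(cv2.resize(wr,(448,280)),0,0,0,152,0)]))
```

```text
[ 0.7637 -0.645  -1.4265] [-0.7384 -0.1912 -0.5667  1.1936 -0.0001 -0.9249]
from [ 0.4315 -0.2175  0.0257] yaw -2.9551 q6 -0.925 turn -0.003 n 10
[-0.51, -0.02, 0.05] 0.0
[-0.51, -0.02, 0.05] 0.0
[-0.51, -0.02, 0.05] 0.0
[-0.51, -0.02, 0.05] 0.0
[-0.51, -0.02, 0.05] 0.0
[-0.51, -0.02, 0.05] 0.0
[-0.51, -0.02, 0.05] 0.0
[-0.51, -0.02, 0.05] 0.0
[-0.51, -0.02, 0.05] 0.0
[-0.51, -0.02, 0.05] 0.0
```

View pics/s3.png

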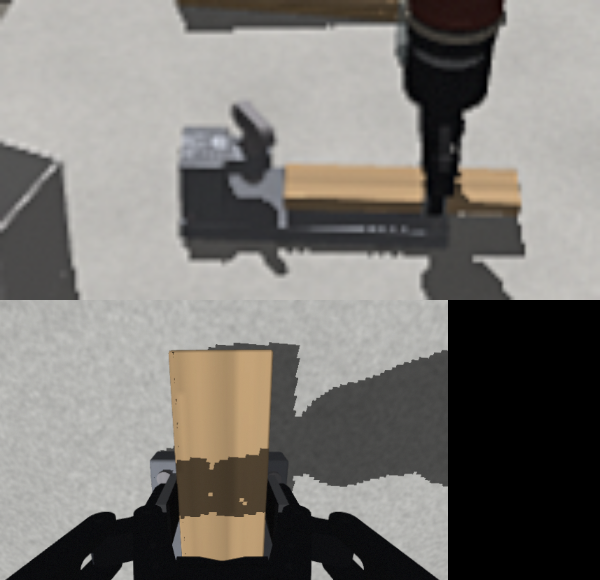

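Side view: the board is in front of the head, its end short of the nose, hovering a few mm over the bed and level. Wrist view: bed corners near the picture's (152,460) and (288,455), so the board lies about 2 mm off to the right, which the pose also says. I correct, lower and slide in.

Request:
carry_out([
  {"hand": 4.5, "xyz": [0, -0.2, 0.3], "spin": 0},
  {"hand": 4.5, "xyz": [0, 0, 0.3], "spin": 0},
  {"hand": 4.5, "xyz": [0, 0, 0], "spin": 0},
  {"hand": 4.5, "xyz": [0, 0, 0], "spin": 0},
])

```text
clock: 7.55
tool_pos: [0.4311, -0.2191, 0.0182]
orientation: [-0.093, 0.996, 0.0, -0.0]
contact_force: [1.0, -0.1, -2.2]
finger_gap: 0.0493
```

Request:
carry_out([
  {"hand": 4.5, "xyz": [-1, 0, 0], "spin": 0},
  {"hand": 4.5, "xyz": [-1, 0, 0], "spin": 0},
  {"hand": 4.5, "xyz": [-1, 0, 0], "spin": 0},
  {"hand": 4.5, "xyz": [-0.7, 0, 0], "spin": 0},
  {"hand": 4.5, "xyz": [-0.5, 0, 0], "spin": 0},
])

```text
clock: 8.05
tool_pos: [0.4733, -0.211, 0.0182]
orientation: [-0.093, 0.996, 0.0, -0.0]
contact_force: [-1.3, 0.4, -1.1]
finger_gap: 0.0496
```

Run:
```python
from h import *
from plan import plan
s,T=pose();print(s['contact_force'])
plan(.4821,-.2101,.0195,3.325,1)
wr=capture("wrist");cv2.imwrite("pics/w4.png",wr[60:320,140:500]);np.save("w4T.npy",T)
```

```text
[-1.2708  0.3592 -1.1375]
from [ 0.4733 -0.211   0.0182] yaw -2.9547 q6 -0.859 turn -0.004 n 1
[-0.89, -0.07, -0.13] 0.004
```

Request:
carry_out([
  {"hand": 4.5, "xyz": [-0.4, 0, 0], "spin": 0},
  {"hand": 4.5, "xyz": [-0.2, 0, 0], "spin": 0},
  {"hand": 4.5, "xyz": [-0.2, 0, 0], "spin": 0},
])

```text
clock: 8.4
tool_pos: [0.4803, -0.2099, 0.0183]
orientation: [-0.093, 0.996, -0.0, -0.0]
contact_force: [-0.2, -0.2, -1.5]
finger_gap: 0.0492
```

Request:
carry_out([
  {"hand": 4.5, "xyz": [-0.1, 0, 0], "spin": 0},
  {"hand": 4.5, "xyz": [-0.1, 0, 0], "spin": 0},
])

```text
clock: 8.6
tool_pos: [0.4823, -0.2095, 0.0183]
orientation: [-0.093, 0.996, -0.0, -0.0]
contact_force: [-0.5, 0.2, -2.0]
finger_gap: 0.0488
```

Run:
```python
from h import *
from plan import plan
s,T=pose();print(s['contact_force'],s['tool_pos'])
wr=capture("wrist");cv2.imwrite("pics/w5.png",cv2.resize(wr[40:340,120:520],None,fx=2,fy=2));np.save("w5T.npy",T)
```

```text
[-0.5352  0.1894 -1.9762] [ 0.4823 -0.2095  0.0183]
```

View pics/w5.png

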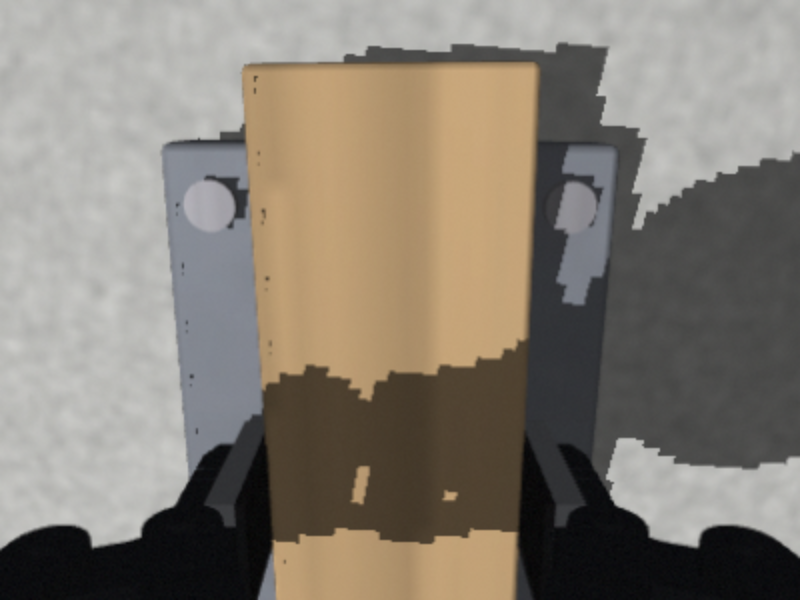

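Wrist view: the bed's front corners are at crop (163,147) and (617,147), the board's near end at (244,66) and (538,64). It looks central and parallel; the numbers follow.

Run:
```python
from h import *
T=np.load("w5T.npy");c=lambda *p:np.array(p)/2+[120,40]
f=lambda p,z:(T[:2,:2].T@(cast("wrist",p,z,T)[:,:2]-T[:2,3]).T).T
bed=f(c([163,147],[617,147],[188,470],[594,455]),.02);brd=f(c([244,66],[538,64],[262,385],[525,340]),.036)
print("bed\n",bed,"\nboard\n",brd)
for n,q in(("bed",bed),("board",brd)):print(n,[float(np.arctan2(*(q[a]-q[b])[::-1]).round(4)) for a,b in((0,2),(1,3))],"front mid y",q[:2,1].mean(),"x",q[:2,0].mean())
```

```text
bed
 [[ 0.0646 -0.0455]
 [ 0.0645  0.0425]
 [-0.0047 -0.0463]
 [-0.0011  0.0431]] 
board
 [[ 0.0782 -0.0257]
 [ 0.0785  0.0233]
 [ 0.0215 -0.0256]
 [ 0.0303  0.0235]]
bed [0.0109, -0.0089] front mid y -0.0015062824863379225 x 0.06454031538662211
board [-0.0021, -0.0036] front mid y -0.0012209541747561468 x 0.07835591887213374
```

Centred within 0.3 mm, square within 4 mrad, about 4 mm still to go.

Request:
carry_out([
  {"hand": 4.5, "xyz": [-0.15, 0, 0], "spin": 0},
  {"hand": 4.5, "xyz": [-0.15, 0, 0], "spin": 0},
  {"hand": 4.5, "xyz": [0, 0, 0], "spin": 0},
])

```text
clock: 8.95
tool_pos: [0.4853, -0.2089, 0.0183]
orientation: [-0.093, 0.996, -0.0, -0.0]
contact_force: [0.4, 0.1, -1.5]
finger_gap: 0.0493
```

Request:
carry_out([
  {"hand": 4.5, "xyz": [-0.1, 0, 0], "spin": 0},
  {"hand": 4.5, "xyz": [0, 0, 0], "spin": 0},
])

```text
clock: 9.15
tool_pos: [0.4854, -0.2087, 0.018]
orientation: [-0.093, 0.996, 0.0, -0.001]
contact_force: [-5.0, -1.2, -0.5]
finger_gap: 0.0487
```

Request:
carry_out([
  {"hand": 4.5, "xyz": [-0.1, 0, 0], "spin": 0},
  {"hand": 4.5, "xyz": [0, 0, 0], "spin": 0},
])

```text
clock: 9.35
tool_pos: [0.4855, -0.2086, 0.0177]
orientation: [-0.092, 0.996, 0.0, -0.002]
contact_force: [-9.6, -2.0, 0.2]
finger_gap: 0.0489
```

Firm contact with the post (about 10 N). I ease off, release and rise.

Request:
carry_out([
  {"hand": 4.5, "xyz": [0.15, 0, 0], "spin": 0},
  {"hand": 5.4, "xyz": [0, 0, 0], "spin": 0},
  {"hand": 6.5, "xyz": [0, 0, 0], "spin": 0},
  {"hand": 8, "xyz": [0, 0, 0], "spin": 0},
  {"hand": 8, "xyz": [0, 0, 0], "spin": 0},
])

```text
clock: 9.85
tool_pos: [0.486, -0.2089, 0.0185]
orientation: [-0.093, 0.996, -0.0, 0.0]
contact_force: [0.5, 0.3, 0.4]
finger_gap: 0.0798
```

Request:
carry_out([
  {"hand": 8, "xyz": [0, 0, -0.5], "spin": 0},
  {"hand": 8, "xyz": [0, 0, -2], "spin": 0},
  {"hand": 8, "xyz": [0, 0, -4], "spin": 0},
  {"hand": 8, "xyz": [0, 0, -4.5], "spin": 0},
  {"hand": 8, "xyz": [0, 0, -4.5], "spin": 0},
])

```text
clock: 10.35
tool_pos: [0.4854, -0.2086, 0.1752]
orientation: [-0.093, 0.996, -0.0, 0.0]
contact_force: [1.6, 0.1, -0.7]
finger_gap: 0.0797
```

Request:
carry_out([
  {"hand": 8, "xyz": [0, 0, -1], "spin": 0},
  {"hand": 8, "xyz": [0, 0, 0], "spin": 0},
])

```text
clock: 10.55
tool_pos: [0.4868, -0.2097, 0.1859]
orientation: [-0.093, 0.996, -0.002, 0.002]
contact_force: [-0.1, -0.7, -1.2]
finger_gap: 0.08
```

Run:
```python
from h import *
s,T=pose();print(s['tool_pos'],s['contact_force']);wr=capture("wrist");cv2.imwrite("pics/w6.png",wr);np.save("w6T.npy",T)
p=proj("side",[.55,-.2,.05])[0].astype(int);im=capture("side")
cv2.imwrite("pics/s6.png",np.vstack([wr,cv2.resize(im[p[1]-45:p[1]+5,p[0]-80:p[0]+80],(640,200))]))
```

```text
[ 0.4868 -0.2097  0.1859] [-0.0993 -0.7322 -1.176 ]
```

View pics/s6.png

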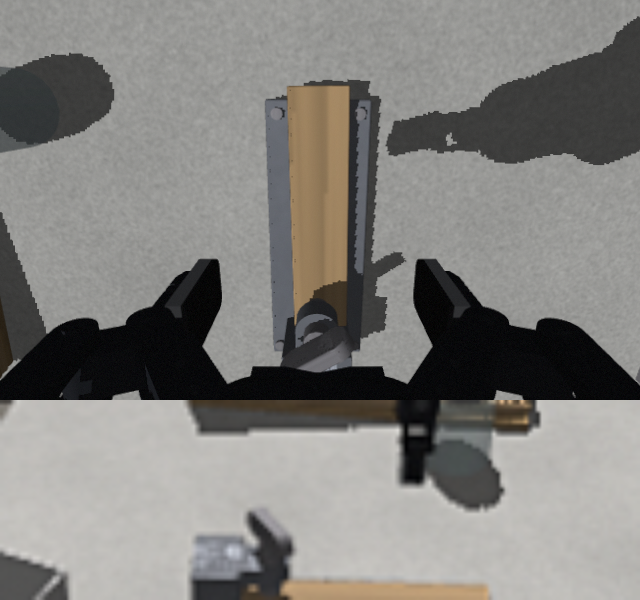

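Wrist and side views: the board lies released on the bed between the bolts (near end (288,86)–(349,85), bed (266,100)–(371,100)), reaching under the head. The wing shows at about (318,352). I check numerically and plan to go over the wing.

Run:
```python
from h import *
from plan import plan
T=np.load("w6T.npy")
f=lambda p,z:(T[:2,:2].T@(cast("wrist",p,z,T)[:,:2]-T[:2,3]).T).T
bed=f([[265.5,100],[371,100],[273,345],[360,345]],.02);brd=f([[288,86],[349.5,86],[296,310],[346.5,290]],.036)
for n,q in(("bed",bed),("board",brd)):print(n,[float(np.arctan2(*(q[a]-q[b])[::-1]).round(4)) for a,b in((0,2),(1,3))],"front mid y",q[:2,1].mean(),"x",q[:2,0].mean())
plan(.600,-.188,.19,5.378,15)
```

```text
bed [0.0102, 0.0042] front mid y -0.0002753783290659617 x 0.0691805245194054
board [-0.0139, -0.0093] front mid y 0.00013018665409162376 x 0.07979359057694652
from [ 0.4854 -0.2086  0.1823] yaw -2.9554 q6 -0.840 turn 2.050 n 15
[-0.78, -0.01, -0.05] -0.137
[-0.77, -0.11, -0.05] -0.137
[-0.75, -0.22, -0.05] -0.137
[-0.71, -0.32, -0.05] -0.137
[-0.66, -0.41, -0.05] -0.137
[-0.6, -0.49, -0.05] -0.137
[-0.52, -0.57, -0.05] -0.137
[-0.44, -0.64, -0.05] -0.137
[-0.35, -0.69, -0.05] -0.137
[-0.25, -0.73, -0.05] -0.137
[-0.15, -0.76, -0.05] -0.137
[-0.05, -0.77, -0.05] -0.137
[0.06, -0.77, -0.05] -0.137
[0.17, -0.76, -0.05] -0.137
[0.27, -0.73, -0.05] -0.137
```

Request:
carry_out([
  {"hand": 8, "xyz": [-0.8, 0, 0], "spin": -0.137},
  {"hand": 8, "xyz": [-0.8, -0.1, 0], "spin": -0.137},
  {"hand": 8, "xyz": [-0.7, -0.2, 0], "spin": -0.137},
  {"hand": 8, "xyz": [-0.7, -0.3, 0], "spin": -0.137},
  {"hand": 8, "xyz": [-0.7, -0.4, 0], "spin": -0.137},
])

```text
clock: 11.15
tool_pos: [0.5233, -0.2006, 0.1808]
orientation: [-0.424, 0.905, 0.002, -0.001]
contact_force: [-0.4, -0.5, -0.0]
finger_gap: 0.0801
```

Request:
carry_out([
  {"hand": 8, "xyz": [-0.6, -0.5, 0], "spin": -0.137},
  {"hand": 8, "xyz": [-0.5, -0.6, 0], "spin": -0.137},
  {"hand": 8, "xyz": [-0.4, -0.6, 0], "spin": -0.137},
  {"hand": 8, "xyz": [-0.4, -0.7, 0], "spin": -0.137},
  {"hand": 8, "xyz": [-0.2, -0.7, 0], "spin": -0.137},
])

```text
clock: 11.65
tool_pos: [0.5609, -0.1942, 0.1807]
orientation: [-0.704, 0.71, 0.002, -0.0]
contact_force: [-0.2, -0.6, -0.1]
finger_gap: 0.0805
```

Request:
carry_out([
  {"hand": 8, "xyz": [-0.2, -0.8, 0], "spin": -0.137},
  {"hand": 8, "xyz": [0, -0.8, 0], "spin": -0.137},
  {"hand": 8, "xyz": [0.1, -0.8, 0], "spin": -0.137},
  {"hand": 8, "xyz": [0.2, -0.8, 0], "spin": -0.137},
  {"hand": 8, "xyz": [0.3, -0.7, 0], "spin": -0.137},
])

```text
clock: 12.15
tool_pos: [0.6006, -0.1881, 0.1806]
orientation: [0.902, -0.433, -0.002, -0.0]
contact_force: [0.4, 0.3, 0.1]
finger_gap: 0.0801
```

Request:
carry_out([
  {"hand": 8, "xyz": [0, 0, 0], "spin": 0},
  {"hand": 8, "xyz": [0, 0, 0], "spin": 0},
])

```text
clock: 12.35
tool_pos: [0.6004, -0.1884, 0.1815]
orientation: [0.9, -0.437, -0.001, -0.0]
contact_force: [-0.7, 0.0, 0.3]
finger_gap: 0.0805
```

Run:
```python
from h import *
s,T=pose();wr=capture("wrist");cv2.imwrite("pics/w7.png",wr);np.save("w7T.npy",T)
print(s['tool_pos'],np.arctan2(T[1,0],T[0,0])%(2*np.pi),s['qpos'])
# recheck board squareness in w6 with fitted edges
im=cv2.imread("pics/w6.png").astype(float);T=np.load("w6T.npy");hsv=cv2.cvtColor(im.astype(np.uint8),cv2.COLOR_BGR2HSV)
wood=(hsv[...,1]>60)&(hsv[...,0]>8)&(hsv[...,0]<28)
E=[[],[],[]]
for y in range(95,270,3):
    x=np.where(wood[y,270:375])[0]+270;E[0].append([x[0]-.5,y]);E[1].append([x[-1]+.5,y])
    g=np.convolve(im[y,255:285].mean(1),[.5,.5],'valid');k=np.argmin(np.diff(g[::1]));E[2].append([255+k+1,y])
for n,e,z in zip(("brdL","brdR","bedL"),E,(.036,.036,.02)):
    w=((cast("wrist",e,z,T)[:,:2]-T[:2,3])@T[:2,:2]*1000).astype(np.float32)
    v=cv2.fitLine(w,cv2.DIST_HUBER,0,.01,.01).ravel();print(n,"slope",v[1]/v[0],"y at x=0",v[3]-v[2]*v[1]/v[0])
```

```text
[ 0.6004 -0.1884  0.1815] 5.378926471267539 [-0.5114  0.1929  0.1039  1.4845 -0.0001 -2.7487]
brdL slope -0.008546314 y at x=0 -24.527899
brdR slope -0.01050291 y at x=0 25.283857
bedL slope 0.0064728865 y at x=0 -46.050583
```

View pics/w7.png

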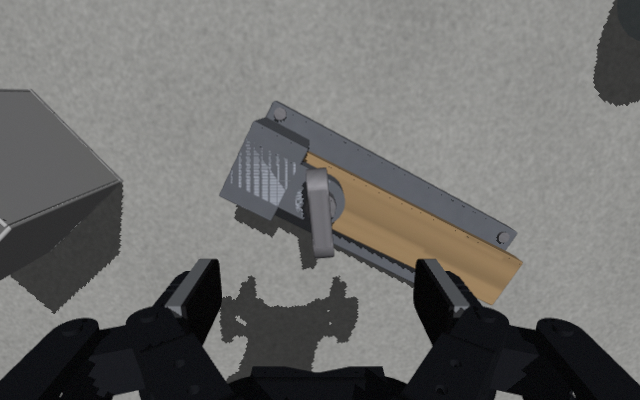

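Wrist view over the press: wing from about (318,172) to (320,255), nearly parallel to the fingers. Board (305,155)–(520,262), bed edge (280,101)–(515,230). I check squareness again in this picture and locate the wing.

Run:
```python
from h import *
im=cv2.imread("pics/w7.png");T=np.load("w7T.npy");hsv=cv2.cvtColor(im,cv2.COLOR_BGR2HSV);g=im.mean(2)
wood=(hsv[...,1]>60)&(hsv[...,0]>8)&(hsv[...,0]<28)
E=[[],[],[]]
for x in range(345,500,3):
    y=np.where(wood[150:320,x])[0]+150
    E[0].append([x,y[0]-.5])
    if 350<x<480: E[1].append([x,y[-1]+.5])
for x in range(295,500,3):
    y0=int(101+(x-280)*.56);c=g[y0-14:y0+14,x];E[2].append([x,y0-14+np.argmin(np.diff(c))+.5])
print(E[2][::12],E[1][::8])
for n,e,z in zip(("brd far","brd near","bed far"),E,(.036,.036,.02)):
    w=(cast("wrist",e,z,T)[:,:2]*1000).astype(np.float32)
    v=cv2.fitLine(w,cv2.DIST_HUBER,0,.01,.01).ravel();a=np.arctan2(v[1],v[0]);a=(a+np.pi/2)%np.pi-np.pi/2
    r=((w-v[2:])@[-v[1],v[0]]);print(n,"yaw",a,"rms",r.std(),"pt",v[2:],"offset",(np.array([-np.sin(a),np.cos(a)])@v[2:]))
# wing top mask: grey light region; ends
w=cast("wrist",[[307,172],[327,172],[313,256],[332,256]],.118,T);print(w[:,:2],w.mean(0)); m=(w[:2].mean(0)-w[2:].mean(0));print(np.arctan2(m[1],m[0])%(2*np.pi))
cv2.imwrite("pics/w7c.png",cv2.resize(im[90:280,210:400],None,fx=3,fy=3))
```

```text
[[295, np.float64(110.5)], [331, np.float64(129.5)], [367, np.float64(148.5)], [403, np.float64(168.5)], [439, np.float64(188.5)], [475, np.float64(207.5)]] [[351, np.float64(238.5)], [375, np.float64(249.5)], [399, np.float64(261.5)], [423, np.float64(294.5)], [447, np.float64(319.5)], [471, np.float64(292.5)]]
brd far yaw 0.19734049 rms 0.22760893 pt [ 519.5092 -229.9308] offset -327.32428
brd near yaw 0.19757044 rms 15.409738 pt [ 504.9781 -180.2464] offset -275.86087
bed far yaw 0.1798011 rms 0.23079516 pt [ 526.8516 -249.9604] offset -340.1498
[[ 0.6249 -0.2085]
 [ 0.6156 -0.2158]
 [ 0.5888 -0.1681]
 [ 0.5793 -0.1755]] [ 0.6021 -0.192   0.118 ]
5.442549141201027
```

View pics/w7c.png

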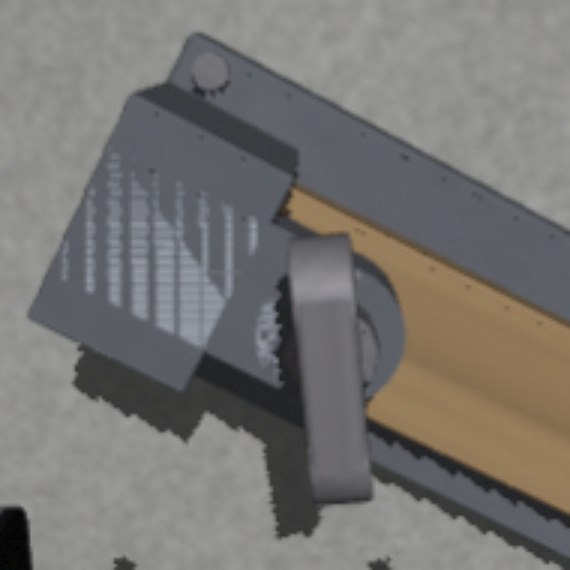

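The crop shows the wing's top bar and the board under the head. Both views put the board about 0.016 rad off the bed's axis and 1 mm to one side, so I go back to regrip it squarely (closing jaws align it) before touching the screw.

```bash
python3 plan.py .502 -.2065 .10 3.3216 15
```

```text
from [ 0.6005 -0.1885  0.182 ] yaw -0.9041 q6 -2.749 turn -2.057 n 15
[-0.31, 0.59, 0.55] 0.137
[-0.23, 0.63, 0.55] 0.137
[-0.14, 0.65, 0.55] 0.137
[-0.05, 0.67, 0.55] 0.137
[0.04, 0.67, 0.55] 0.137
[0.13, 0.65, 0.55] 0.137
[0.22, 0.63, 0.55] 0.137
[0.3, 0.59, 0.55] 0.137
[0.38, 0.55, 0.55] 0.137
[0.45, 0.49, 0.55] 0.137
[0.52, 0.42, 0.55] 0.137
[0.57, 0.35, 0.55] 0.137
[0.61, 0.27, 0.55] 0.137
[0.64, 0.18, 0.55] 0.137
[0.66, 0.09, 0.55] 0.137
```

Request:
carry_out([
  {"hand": 8, "xyz": [-0.3, 0.6, 0], "spin": 0.137},
  {"hand": 8, "xyz": [-0.2, 0.6, 0], "spin": 0.137},
  {"hand": 8, "xyz": [-0.1, 0.6, 0], "spin": 0.137},
  {"hand": 8, "xyz": [-0.1, 0.7, 0], "spin": 0.137},
  {"hand": 8, "xyz": [0, 0.7, 0], "spin": 0.137},
])

```text
clock: 12.9
tool_pos: [0.5678, -0.1946, 0.1829]
orientation: [-0.699, 0.715, 0.0, -0.0]
contact_force: [-0.5, 0.1, -0.4]
finger_gap: 0.0796
```

Request:
carry_out([
  {"hand": 8, "xyz": [0.1, 0.7, 0], "spin": 0.137},
  {"hand": 8, "xyz": [0.2, 0.6, 0], "spin": 0.137},
  {"hand": 8, "xyz": [0.3, 0.6, 0], "spin": 0.137},
  {"hand": 8, "xyz": [0.4, 0.6, 0], "spin": 0.137},
  {"hand": 8, "xyz": [0.4, 0.5, 0], "spin": 0.137},
])

```text
clock: 13.4
tool_pos: [0.5345, -0.1996, 0.1829]
orientation: [-0.418, 0.909, 0.0, -0.0]
contact_force: [0.2, 0.4, -0.5]
finger_gap: 0.0804
```

Request:
carry_out([
  {"hand": 8, "xyz": [0.5, 0.4, 0], "spin": 0.137},
  {"hand": 8, "xyz": [0.6, 0.4, 0], "spin": 0.137},
  {"hand": 8, "xyz": [0.6, 0.3, 0], "spin": 0.137},
  {"hand": 8, "xyz": [0.6, 0.2, 0], "spin": 0.137},
  {"hand": 8, "xyz": [0.7, 0.1, 0], "spin": 0.137},
])

```text
clock: 13.9
tool_pos: [0.5013, -0.2048, 0.1829]
orientation: [-0.089, 0.996, 0.0, -0.0]
contact_force: [0.7, -0.8, -0.5]
finger_gap: 0.08
```

Request:
carry_out([
  {"hand": 8, "xyz": [0, 0, 4], "spin": 0},
  {"hand": 8, "xyz": [0, 0, 4], "spin": 0},
  {"hand": 8, "xyz": [0, 0, 0], "spin": 0},
  {"hand": 8, "xyz": [0, 0, 0], "spin": 0},
])

```text
clock: 14.3
tool_pos: [0.5014, -0.2046, 0.1036]
orientation: [-0.092, 0.996, 0.0, -0.001]
contact_force: [1.3, 0.2, 0.2]
finger_gap: 0.0802
```

```bash
python3 plan.py .502 -.2065 .0185 3.3216 4
```

```text
from [ 0.5014 -0.2046  0.1036] yaw -2.9570 q6 -0.814 turn -0.005 n 4
[-0.01, -0.05, 2.13] 0.001
[-0.01, -0.05, 2.13] 0.001
[-0.01, -0.05, 2.13] 0.001
[-0.01, -0.05, 2.13] 0.001
```

Request:
carry_out([
  {"hand": 8, "xyz": [0, -0.2, 3], "spin": 0.005},
  {"hand": 8, "xyz": [0, 0, 3], "spin": 0},
  {"hand": 8, "xyz": [0, 0, 1.5], "spin": 0},
  {"hand": 8, "xyz": [0, 0, 1], "spin": 0},
  {"hand": 8, "xyz": [0, 0, 0], "spin": 0},
])

```text
clock: 14.8
tool_pos: [0.5024, -0.2069, 0.0185]
orientation: [-0.09, 0.996, 0.0, -0.0]
contact_force: [-0.3, 0.7, 0.4]
finger_gap: 0.0801
```

Request:
carry_out([
  {"hand": 6, "xyz": [0, 0, 0], "spin": 0},
  {"hand": 6, "xyz": [0, 0, 0], "spin": 0},
  {"hand": 5.5, "xyz": [0, 0, 0], "spin": 0},
  {"hand": 5.5, "xyz": [0, 0, 0], "spin": 0},
])

```text
clock: 15.2
tool_pos: [0.5027, -0.2071, 0.0189]
orientation: [-0.09, 0.996, -0.0, 0.0]
contact_force: [-0.1, 0.4, -0.3]
finger_gap: 0.0551
```

```bash
python3 plan.py .502 -.2065 .0185 3.3216 1
```

```text
from [ 0.5027 -0.2071  0.0189] yaw -2.9604 q6 -0.813 turn -0.001 n 1
[0.06, 0.07, 0.04] 0.001
```

Now close on the board and measure board and bed in the same close-up.

Request:
carry_out([
  {"hand": 4.5, "xyz": [0, 0.05, 0], "spin": 0},
  {"hand": 4.5, "xyz": [0, 0, 0], "spin": 0},
  {"hand": 4.5, "xyz": [0, 0, 0], "spin": 0},
  {"hand": 4.5, "xyz": [0, 0, 0], "spin": 0},
])

```text
clock: 15.6
tool_pos: [0.5026, -0.2068, 0.019]
orientation: [-0.09, 0.996, -0.0, 0.0]
contact_force: [-0.5, 0.1, 6.5]
finger_gap: 0.0489
```

```bash
cat > sq.py <<'E'
from h import *
import sys
s,T=pose();im=capture("wrist");n=sys.argv[1];cv2.imwrite(f"pics/{n}.png",im);np.save(f"{n}T.npy",T)
print(s['tool_pos'],"yaw",np.arctan2(T[1,0],T[0,0]),s['contact_force'],s['finger_gap'])
hsv=cv2.cvtColor(im,cv2.COLOR_BGR2HSV);g=cv2.GaussianBlur(im,(3,3),0).mean(2)
wood=(hsv[...,1]>60)&(hsv[...,0]>8)&(hsv[...,0]<28)
f=lambda p,z:((cast("wrist",p,z,T)[:,:2]-T[:2,3])@T[:2,:2]*1000).astype(np.float32)
c=f  # pixel guesses from expected tool coordinates of bed edges
rows=range(int(sys.argv[2]),int(sys.argv[3]),2);E=dict(brdL=[],brdR=[],bedL=[],bedR=[])
for y in rows:
    x=np.where(wood[y,220:420])[0]+220;E["brdL"].append([x[0]-.5,y]);E["brdR"].append([x[-1]+.5,y])
    for k,yt in(("bedL",-.046),("bedR",.044)):
        xs=np.arange(150,480);w=f(np.c_[xs,np.full(len(xs),y)],.02)[:,1]/1000
        i=np.abs(w-yt).argmin()+150;seg=g[y,i-10:i+11];d=np.diff(seg);j=np.abs(d).argmax();E[k].append([i-10+j+.5,y])
for k,e in E.items():
    w=f(e,.036 if "brd" in k else .02);v=cv2.fitLine(w,cv2.DIST_HUBER,0,.01,.01).ravel();r=(w-v[2:])@[-v[1],v[0]]
    print(k,"slope %.4f y(x=30) %.2f rms %.2f"%(v[1]/v[0],v[3]+(30-v[2])*v[1]/v[0],r.std()))
yy=np.where(wood[:300,320])[0][0]-.5;print("board end x",f([[320,yy]],.036))
E
python3 sq.py w8 130 230
python3 - <<'E'
import cv2;im=cv2.imread("pics/w8.png");cv2.imwrite("pics/w8c.png",im[40:380,120:520])
E
```

```text
[ 0.5026 -0.2068  0.019 ] yaw -2.960505457497143 [-0.5475  0.0808  6.4655] 0.04894545590843553
brdL slope -0.0125 y(x=30) -25.82 rms 0.10
brdR slope -0.0073 y(x=30) 23.54 rms 0.11
bedL slope -0.0018 y(x=30) -45.44 rms 0.12
bedR slope -0.0305 y(x=30) 43.39 rms 1.99
board end x [[96.1132  0.2902]]
```

View pics/w8c.png

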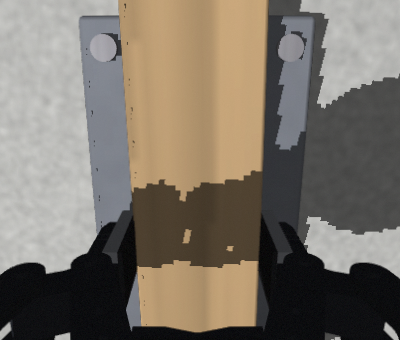

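The crop shows the board's sides parallel to the bed's, with bed corners at crop (80,18) and (313,17). The right bed edge lies partly in shadow, so I take it by its visible corner points.

Run:
```python
from h import *
im=cv2.imread("pics/w8.png");T=np.load("w8T.npy");b=im[...,0].astype(float)-im[...,2]
b=cv2.GaussianBlur(b,(3,3),0);g=im.mean(2)
f=lambda p,z:((cast("wrist",p,z,T)[:,:2]-T[:2,3])@T[:2,:2]*1000).astype(np.float32)
for rng in((62,150),(62,250)):
  R_,L_=[],[]
  for y in range(*rng,2):
    # bluish bed vs neutral table; ratio B/R copes with shadow
    r=(im[y,:,0].astype(float)+1)/(im[y,:,2]+1);r=np.convolve(r,[1/3]*3,'same')
    xr=434-(y-57)*.05;seg=r[int(xr)-9:int(xr)+10];R_.append([int(xr)-9+np.diff(seg).argmin()+.5,y])
    xl=200+(y-58)*.087;seg=r[int(xl)-9:int(xl)+10];L_.append([int(xl)-9+np.diff(seg).argmax()+.5,y])
  for n,e in(("L",L_),("R",R_)):
    w=f(e,.02);v=cv2.fitLine(w,cv2.DIST_HUBER,0,.01,.01).ravel();rs=(w-v[2:])@[-v[1],v[0]]
    print(n,"slope %.4f y30 %.2f rms %.2f"%(v[1]/v[0],v[3]+(30-v[2])*v[1]/v[0],rs.std()))
```

```text
L slope 0.0050 y30 -45.48 rms 0.17
R slope 0.0042 y30 43.29 rms 0.24
L slope -0.0008 y30 -45.24 rms 0.22
R slope 0.0009 y30 43.50 rms 0.25
```

Board is centred to 0.2 mm, 0.010 rad off square. I turn by that, push home lightly and release.

Request:
carry_out([
  {"hand": 4.5, "xyz": [0, 0, -0.05], "spin": 0.011},
  {"hand": 4.5, "xyz": [0, 0, 0], "spin": 0},
  {"hand": 4.5, "xyz": [-0.1, 0, 0], "spin": 0},
  {"hand": 4.5, "xyz": [0, 0, 0], "spin": 0},
])

```text
clock: 16.05
tool_pos: [0.5029, -0.2064, 0.019]
orientation: [-0.085, 0.996, -0.0, -0.001]
contact_force: [-3.8, -0.7, 5.7]
finger_gap: 0.0487
```

Request:
carry_out([
  {"hand": 4.5, "xyz": [-0.1, 0, 0], "spin": 0},
  {"hand": 4.5, "xyz": [0, 0, 0], "spin": 0},
  {"hand": 4.5, "xyz": [0, 0, 0], "spin": 0},
])

```text
clock: 16.35
tool_pos: [0.5029, -0.2064, 0.019]
orientation: [-0.085, 0.996, -0.0, -0.002]
contact_force: [-10.4, -0.9, 10.2]
finger_gap: 0.049
```

```bash
python3 sq.py w9 130 230
```

```text
[ 0.5029 -0.2064  0.019 ] yaw -2.9720031349245777 [-10.4113  -0.909   10.1688] 0.048978470618465386
brdL slope -0.0119 y(x=30) -25.85 rms 0.10
brdR slope -0.0091 y(x=30) 23.57 rms 0.11
bedL slope -0.0119 y(x=30) -46.11 rms 0.12
bedR slope 0.0228 y(x=30) 42.72 rms 1.96
board end x [[96.1253  0.3   ]]
```

Request:
carry_out([
  {"hand": 4.5, "xyz": [0.2, -0.05, -0.05], "spin": 0},
  {"hand": 4.5, "xyz": [-0.05, 0, 0], "spin": 0},
  {"hand": 5.2, "xyz": [0, 0, 0], "spin": 0},
  {"hand": 5.6, "xyz": [0, 0, 0], "spin": 0},
  {"hand": 7, "xyz": [0, 0, 0], "spin": 0},
])

```text
clock: 16.9
tool_pos: [0.5029, -0.2067, 0.0192]
orientation: [-0.085, 0.996, 0.0, 0.0]
contact_force: [0.1, 0.2, -0.1]
finger_gap: 0.0688
```

Request:
carry_out([
  {"hand": 8, "xyz": [0, 0, 0], "spin": 0},
  {"hand": 8, "xyz": [0, 0, -1], "spin": 0},
  {"hand": 8, "xyz": [0, 0, -3], "spin": 0},
  {"hand": 8, "xyz": [1, 0, -4.5], "spin": 0},
  {"hand": 8, "xyz": [1, 0, -4.5], "spin": 0},
])

```text
clock: 17.4
tool_pos: [0.4825, -0.2098, 0.1511]
orientation: [-0.085, 0.996, 0.0, -0.0]
contact_force: [0.6, -0.6, 0.1]
finger_gap: 0.08
```

Request:
carry_out([
  {"hand": 8, "xyz": [0, 0, -3], "spin": 0},
  {"hand": 8, "xyz": [0, 0, 0], "spin": 0},
  {"hand": 8, "xyz": [0, 0, 0], "spin": 0},
])

```text
clock: 17.7
tool_pos: [0.4836, -0.2105, 0.1805]
orientation: [-0.085, 0.996, -0.001, 0.001]
contact_force: [0.9, 0.6, -0.6]
finger_gap: 0.0802
```

```bash
python3 sq.py w10 110 260; python3 plan.py .600 -.188 .19 5.40 15
```

```text
[ 0.4836 -0.2105  0.1805] yaw -2.971419008129462 [ 0.867   0.6363 -0.6183] 0.08015752141103
brdL slope -0.0146 y(x=30) -25.75 rms 0.25
brdR slope -0.0231 y(x=30) 23.66 rms 0.26
bedL slope -0.0120 y(x=30) -45.80 rms 0.26
bedR slope -0.0124 y(x=30) 50.74 rms 0.63
board end x [[77.2155  1.3658]]
from [ 0.4831 -0.2101  0.1792] yaw -2.9714 q6 -0.829 turn 2.088 n 15
[-0.79, 0.01, -0.07] -0.139
[-0.79, -0.1, -0.07] -0.139
[-0.77, -0.21, -0.07] -0.139
[-0.73, -0.31, -0.07] -0.139
[-0.68, -0.41, -0.07] -0.139
[-0.62, -0.5, -0.07] -0.139
[-0.54, -0.58, -0.07] -0.139
[-0.46, -0.65, -0.07] -0.139
[-0.36, -0.71, -0.07] -0.139
[-0.26, -0.75, -0.07] -0.139
[-0.15, -0.78, -0.07] -0.139
[-0.04, -0.79, -0.07] -0.139
[0.07, -0.79, -0.07] -0.139
[0.17, -0.77, -0.07] -0.139
[0.28, -0.74, -0.07] -0.139
```

Request:
carry_out([
  {"hand": 8, "xyz": [-0.8, 0, 0], "spin": -0.139},
  {"hand": 8, "xyz": [-0.8, -0.1, 0], "spin": -0.139},
  {"hand": 8, "xyz": [-0.8, -0.2, 0], "spin": -0.139},
  {"hand": 8, "xyz": [-0.7, -0.3, 0], "spin": -0.139},
  {"hand": 8, "xyz": [-0.7, -0.4, 0], "spin": -0.139},
])

```text
clock: 18.25
tool_pos: [0.522, -0.2019, 0.1775]
orientation: [-0.422, 0.907, 0.001, -0.001]
contact_force: [-0.1, -0.6, 0.5]
finger_gap: 0.0799
```

Request:
carry_out([
  {"hand": 8, "xyz": [-0.6, -0.5, 0], "spin": -0.139},
  {"hand": 8, "xyz": [-0.5, -0.6, 0], "spin": -0.139},
  {"hand": 8, "xyz": [-0.5, -0.6, 0], "spin": -0.139},
  {"hand": 8, "xyz": [-0.4, -0.7, 0], "spin": -0.139},
  {"hand": 8, "xyz": [-0.3, -0.7, 0], "spin": -0.139},
])

```text
clock: 18.75
tool_pos: [0.5602, -0.1938, 0.1774]
orientation: [-0.705, 0.709, 0.001, -0.0]
contact_force: [-0.5, 0.4, -0.4]
finger_gap: 0.0802
```

Request:
carry_out([
  {"hand": 8, "xyz": [-0.2, -0.8, 0], "spin": -0.139},
  {"hand": 8, "xyz": [0, -0.8, 0], "spin": -0.139},
  {"hand": 8, "xyz": [0.1, -0.8, 0], "spin": -0.139},
  {"hand": 8, "xyz": [0.2, -0.8, 0], "spin": -0.139},
  {"hand": 8, "xyz": [0.3, -0.7, 0], "spin": -0.139},
])

```text
clock: 19.25
tool_pos: [0.5998, -0.1874, 0.1773]
orientation: [0.905, -0.426, -0.002, -0.0]
contact_force: [0.2, -1.1, -0.3]
finger_gap: 0.0803
```

Request:
carry_out([
  {"hand": 5, "xyz": [0, 0, 0], "spin": 0},
  {"hand": 5, "xyz": [0, 0, 0], "spin": 0},
  {"hand": 5, "xyz": [0, 0, 0], "spin": 0},
])

```text
clock: 19.55
tool_pos: [0.5997, -0.1879, 0.1786]
orientation: [0.903, -0.43, -0.001, 0.0]
contact_force: [0.6, -0.6, -0.0]
finger_gap: 0.0501
```

Run:
```python
from h import *
s,T=pose();im=capture("wrist");cv2.imwrite("pics/w11.png",im);np.save("w11T.npy",T)
print(s['tool_pos'],np.arctan2(T[1,0],T[0,0])%(2*np.pi),s['qpos'][5])
hsv=cv2.cvtColor(im,cv2.COLOR_BGR2HSV);g=im.mean(2)
wood=(hsv[...,1]>60)&(hsv[...,0]>8)&(hsv[...,0]<28)
E=[[],[]]
for x in range(350,480,3):
    y=np.where(wood[140:320,x])[0]
    if len(y):E[0].append([x,y[0]+139.5])
for x in range(295,490,3):
    y0=int(101+(x-280)*.56);c=g[y0-16:y0+16,x];E[1].append([x,y0-16+np.argmin(np.diff(c))+.5])
for n,e,z in zip(("brd far","bed far"),E,(.036,.02)):
    w=(cast("wrist",e,z,T)[:,:2]*1000).astype(np.float32)
    v=cv2.fitLine(w,cv2.DIST_HUBER,0,.01,.01).ravel();a=np.arctan2(v[1],v[0]);a=(a+np.pi/2)%np.pi-np.pi/2
    print(n,"yaw",a,"rms",((w-v[2:])@[-v[1],v[0]]).std(),"off at mid",(np.array([516.7,-203])-v[2:])@[-np.sin(a),np.cos(a)])
T7=np.load("w7T.npy");w=cast("wrist",[[310,190],[329,188.3],[316,255],[334,253.3]],.118,T7)[:,:2]
for a,b in((0,2),(1,3)):
    m=w[a]-w[b];print("w7 wing yaw",np.arctan2(m[1],m[0])%(2*np.pi),np.linalg.norm(m),"width",np.linalg.norm(w[0]-w[1]))
print("wing ctr",w.mean(0))
cv2.imwrite("pics/w11c.png",cv2.resize(im[130:330,220:420],None,fx=3,fy=3))
```

```text
[ 0.5997 -0.1879  0.1786] 5.393602413156785 -2.763287784237556
brd far yaw 0.1877315 rms 0.21468069 off at mid 28.169289762872168
bed far yaw 0.18005264 rms 0.21766545 off at mid 47.94695233111851
w7 wing yaw 5.4618965667650485 0.04257339379023269 width 0.011417115471949934
w7 wing yaw 5.462339264642853 0.04245871625680685 width 0.011417115471949934
wing ctr [ 0.5981 -0.1894]
```

View pics/w11c.png

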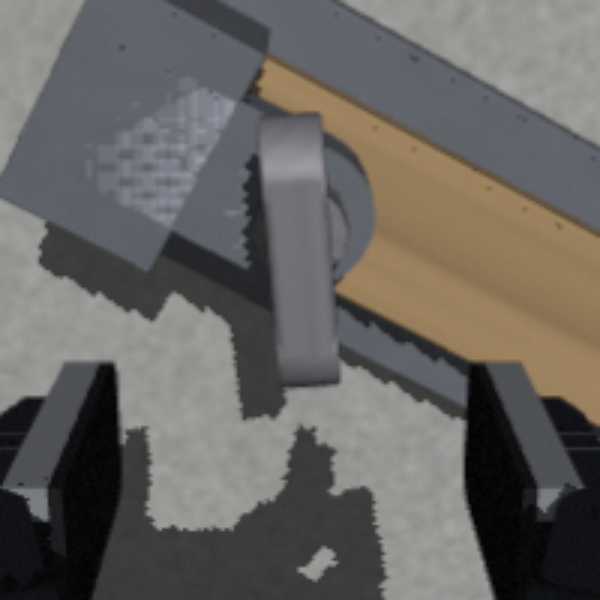

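Wrist view: the wing hangs between the fingers from crop (290,120) to (310,385), slightly turned and about 2 mm right of centre. The board is now 0.008 rad off the bed axis and 0.2 mm off centre, which is good. I check the post's height before lowering.

Run:
```python
from h import *
T=np.load("w7T.npy")
for z in(.06,.078,.09,.1,.12):
    w=cast("wrist",[[309.3,143.3],[271.7,220]],z,T)[:,:2];print(z,np.linalg.norm(w[0]-w[1]),w.mean(0))
T=np.load("w11T.npy");p=np.array([[270,180],[327,175],[280,380],[340,377],[262,125],[322,120]])/3+[220,130]
w=cast("wrist",p,.118,T)[:,:2];t=(w-T[:2,3])@T[:2,:2];print(t,t[:4].mean(0))
for a,b in((0,2),(1,3)):
    m=t[a]-t[b];print("slope",m[1]/m[0])
```

```text
0.06 0.0670178355384824 [ 0.624  -0.1837]
0.078 0.062452047720093544 [ 0.6255 -0.1879]
0.09 0.059408189174500976 [ 0.6265 -0.1906]
0.1 0.056871640386507175 [ 0.6273 -0.1929]
0.12 0.05179854281051955 [ 0.629  -0.1975]
[[ 0.0208 -0.005 ]
 [ 0.0218  0.0062]
 [-0.0221 -0.0032]
 [-0.0215  0.0093]
 [ 0.0318 -0.0065]
 [ 0.0328  0.0052]] [-0.0002  0.0018]
slope -0.042178933525785896
slope -0.0713797918476813
```

Request:
carry_out([
  {"hand": 5, "xyz": [0, 0.2, 1.5], "spin": -0.05},
  {"hand": 5, "xyz": [0, 0, 2], "spin": 0},
  {"hand": 5, "xyz": [0, 0, 2], "spin": 0},
  {"hand": 5, "xyz": [0, 0, 1.5], "spin": 0},
  {"hand": 5, "xyz": [0, 0, 1.2], "spin": 0},
], grip_force=30)

```text
clock: 20.1
tool_pos: [0.5982, -0.1892, 0.0961]
orientation: [0.914, -0.407, -0.0, 0.0]
contact_force: [-0.1, -0.4, -0.1]
finger_gap: 0.0499
```

Request:
carry_out([
  {"hand": 2.5, "xyz": [0, 0, 0], "spin": 0},
  {"hand": 2.5, "xyz": [0, 0, 0], "spin": 0},
  {"hand": 2.5, "xyz": [0, 0, 0], "spin": 0},
])

```text
clock: 20.4
tool_pos: [0.5993, -0.1896, 0.0985]
orientation: [0.914, -0.406, 0.001, 0.0]
contact_force: [0.4, -0.5, -0.5]
finger_gap: 0.0246
```

Run:
```python
from h import *
s,T=pose();im=capture("wrist");np.save("w12T.npy",T);cv2.imwrite("pics/w12.png",im[130:380,200:440]);print(s['tool_pos'],s['contact_force'],s['moment'],s['finger_gap'],np.arctan2(T[1,0],T[0,0])%(2*np.pi))
```

```text
[ 0.5993 -0.1896  0.0985] [ 0.4471 -0.507  -0.5473] [-0.0652 -0.0254  0.0056] 0.024630012307063943 5.446711324780049
```

View pics/w12.png

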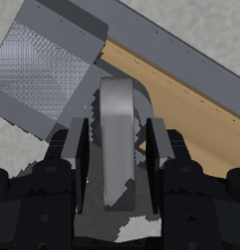

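Wrist close-up (my 13th view; past budget, no more unless needed): the wing is centred between the fingers, columns 102–134 against 88–147. I lower 4 mm and grip.

Request:
carry_out([
  {"hand": 2.5, "xyz": [0, 0, 0.35], "spin": 0},
  {"hand": 2.5, "xyz": [0, 0, 0], "spin": 0},
  {"hand": 0.8, "xyz": [0, 0, 0], "spin": 0},
  {"hand": 0.8, "xyz": [0, 0, 0], "spin": 0},
  {"hand": 0.8, "xyz": [0, 0, 0], "spin": 0},
], grip_force=60)

```text
clock: 20.95
tool_pos: [0.5986, -0.1893, 0.0939]
orientation: [0.914, -0.406, -0.0, 0.0]
contact_force: [-1.2, -0.1, 1.4]
finger_gap: 0.0118
```

Request:
carry_out([
  {"hand": 0.8, "xyz": [0, 0, 0], "spin": 0},
  {"hand": 0.8, "xyz": [0, 0, 0], "spin": 0},
])

```text
clock: 21.15
tool_pos: [0.5986, -0.1893, 0.0939]
orientation: [0.914, -0.406, -0.0, 0.0]
contact_force: [-2.3, 0.5, 2.8]
finger_gap: 0.0121
```

```bash
cat > st.py <<'E'
from h import *
s,T=pose();print(s['clock'],s['tool_pos'],"F",s['contact_force'],"M",s['moment'],"gap",s['finger_gap'],"yaw %.4f"%(np.arctan2(T[1,0],T[0,0])%(2*np.pi)),"q6 %.3f"%s['qpos'][5])
E
python3 st.py
```

```text
21.15 [ 0.5986 -0.1893  0.0939] F [-2.3117  0.5085  2.7778] M [0.0499 0.383  0.0038] gap 0.012063677806274724 yaw 5.4468 q6 -2.819
```

Request:
carry_out([
  {"hand": 0.8, "xyz": [0, 0, 0], "spin": 0.1},
  {"hand": 0.8, "xyz": [0, 0, 0], "spin": 0.1},
  {"hand": 0.8, "xyz": [0, 0, 0], "spin": 0.1},
  {"hand": 0.8, "xyz": [0, 0, 0], "spin": 0.1},
  {"hand": 0.8, "xyz": [0, 0, 0], "spin": 0.1},
])

```text
clock: 21.65
tool_pos: [0.5987, -0.1892, 0.0939]
orientation: [0.784, -0.621, 0.0, 0.0]
contact_force: [-1.2, -0.1, 1.0]
finger_gap: 0.0117
```

Request:
carry_out([
  {"hand": 0.8, "xyz": [0, 0, 0], "spin": 0.1},
  {"hand": 0.8, "xyz": [0, 0, 0], "spin": 0.1},
  {"hand": 0.8, "xyz": [0, 0, 0], "spin": 0.1},
  {"hand": 0.8, "xyz": [0, 0, 0], "spin": 0.1},
  {"hand": 0.8, "xyz": [0, 0, 0], "spin": 0.1},
])

```text
clock: 22.15
tool_pos: [0.5988, -0.1892, 0.0939]
orientation: [-0.606, 0.796, -0.0, 0.0]
contact_force: [-1.2, 1.0, 2.7]
finger_gap: 0.0116
```

```bash
python3 st.py
```

```text
22.15 [ 0.5988 -0.1892  0.0939] F [-1.1557  1.0158  2.7062] M [0.1161 0.2469 0.0499] gap 0.011649020994868883 yaw 4.4428 q6 -1.815
```

Request:
carry_out([
  {"hand": 0.8, "xyz": [0, 0, 0], "spin": 0.1},
  {"hand": 0.8, "xyz": [0, 0, 0], "spin": 0.1},
  {"hand": 0.8, "xyz": [0, 0, 0], "spin": 0.1},
  {"hand": 0.8, "xyz": [0, 0, 0], "spin": 0.1},
  {"hand": 0.8, "xyz": [0, 0, 0], "spin": 0.1},
])

```text
clock: 22.65
tool_pos: [0.5989, -0.1893, 0.094]
orientation: [-0.39, 0.921, -0.0, 0.0]
contact_force: [0.8, 0.0, 1.4]
finger_gap: 0.0118
```

Request:
carry_out([
  {"hand": 0.8, "xyz": [0, 0, 0], "spin": 0.1},
  {"hand": 0.8, "xyz": [0, 0, 0], "spin": 0.1},
  {"hand": 0.8, "xyz": [0, 0, 0], "spin": 0.1},
  {"hand": 0.8, "xyz": [0, 0, 0], "spin": 0.03},
  {"hand": 0.8, "xyz": [0, 0, 0], "spin": 0},
])

```text
clock: 23.15
tool_pos: [0.5989, -0.1893, 0.0939]
orientation: [-0.235, 0.972, -0.0, 0.0]
contact_force: [-0.1, -0.4, 1.6]
finger_gap: 0.0117
```

```bash
python3 st.py
```

```text
23.15 [ 0.5989 -0.1893  0.0939] F [-0.1476 -0.4469  1.5653] M [ 0.0487  0.0771 -0.0445] gap 0.011659829662432527 yaw 3.6164 q6 -0.989
```

Request:
carry_out([
  {"hand": 0.8, "xyz": [0, 0, 0], "spin": 0.05},
  {"hand": 0.8, "xyz": [0, 0, 0], "spin": 0.05},
  {"hand": 0.8, "xyz": [0, 0, 0], "spin": 0.05},
  {"hand": 0.8, "xyz": [0, 0, 0], "spin": 0.05},
])

```text
clock: 23.55
tool_pos: [0.5989, -0.1894, 0.0939]
orientation: [-0.137, 0.991, -0.0, 0.0]
contact_force: [-0.9, 0.2, 1.4]
finger_gap: 0.012
```

```bash
python3 st.py
```

```text
23.55 [ 0.5989 -0.1894  0.0939] F [-0.8907  0.1732  1.4161] M [-0.0163  0.0714  0.0779] gap 0.01195297179804235 yaw 3.4161 q6 -0.789
```

Request:
carry_out([
  {"hand": 0.8, "xyz": [0, 0, 0], "spin": 0.05},
  {"hand": 0.8, "xyz": [0, 0, 0], "spin": 0.05},
  {"hand": 0.8, "xyz": [0, 0, 0], "spin": 0.05},
  {"hand": 0.8, "xyz": [0, 0, 0], "spin": 0.05},
])

```text
clock: 23.95
tool_pos: [0.5989, -0.1894, 0.094]
orientation: [-0.038, 0.999, -0.0, 0.0]
contact_force: [-1.4, -1.3, 3.0]
finger_gap: 0.0117
```

```bash
python3 st.py
```

```text
23.95 [ 0.5989 -0.1894  0.094 ] F [-1.3773 -1.2533  3.0166] M [-0.2547  0.2528  2.2465] gap 0.011733536919935644 yaw 3.2185 q6 -0.591
```

Request:
carry_out([
  {"hand": 0.8, "xyz": [0, 0, 0], "spin": 0},
  {"hand": 0.8, "xyz": [0, 0, 0], "spin": 0},
])

```text
clock: 24.15
tool_pos: [0.5989, -0.1894, 0.0941]
orientation: [-0.039, 0.999, -0.0, 0.0]
contact_force: [-0.7, -1.7, 3.2]
finger_gap: 0.0116
```

```bash
python3 st.py
```

```text
24.15 [ 0.5989 -0.1894  0.0941] F [-0.6769 -1.712   3.1822] M [-0.348   0.1304  2.119 ] gap 0.011646252322454833 yaw 3.2205 q6 -0.593
```

Seated firmly (2.1 N m). I back off in small steps to find the angle where the torque vanishes, i.e. the true seat in the grip.

Request:
carry_out([
  {"hand": 0.8, "xyz": [0, 0, 0], "spin": -0.02},
  {"hand": 0.8, "xyz": [0, 0, 0], "spin": 0},
])

```text
clock: 24.35
tool_pos: [0.5989, -0.1894, 0.094]
orientation: [-0.049, 0.999, -0.0, 0.0]
contact_force: [-0.5, -1.0, 2.3]
finger_gap: 0.0118
```

```bash
python3 st.py
```

```text
24.35 [ 0.5989 -0.1894  0.094 ] F [-0.5454 -0.9765  2.2956] M [-0.2857  0.1062  1.8064] gap 0.011780313238820918 yaw 3.2390 q6 -0.611
```

Request:
carry_out([
  {"hand": 0.8, "xyz": [0, 0, 0], "spin": -0.02},
  {"hand": 0.8, "xyz": [0, 0, 0], "spin": 0},
])

```text
clock: 24.55
tool_pos: [0.5989, -0.1894, 0.0939]
orientation: [-0.058, 0.998, -0.0, 0.0]
contact_force: [0.7, -1.5, 2.8]
finger_gap: 0.0117
```

```bash
python3 st.py
```

```text
24.55 [ 0.5989 -0.1894  0.0939] F [ 0.7417 -1.5443  2.7881] M [-0.2385 -0.0838  1.4125] gap 0.01166756246710756 yaw 3.2578 q6 -0.630
```

Request:
carry_out([
  {"hand": 0.8, "xyz": [0, 0, 0], "spin": -0.02},
  {"hand": 0.8, "xyz": [0, 0, 0], "spin": 0},
])

```text
clock: 24.75
tool_pos: [0.5989, -0.1894, 0.094]
orientation: [-0.068, 0.998, -0.0, 0.0]
contact_force: [2.3, -1.4, 2.9]
finger_gap: 0.0121
```

```bash
python3 st.py
```

```text
24.75 [ 0.5989 -0.1894  0.094 ] F [ 2.346  -1.3555  2.9136] M [-0.2648 -0.2967  1.0824] gap 0.012083994910851706 yaw 3.2773 q6 -0.650
```

Request:
carry_out([
  {"hand": 0.8, "xyz": [0, 0, 0], "spin": -0.03},
  {"hand": 0.8, "xyz": [0, 0, 0], "spin": 0},
])

```text
clock: 24.95
tool_pos: [0.5989, -0.1894, 0.0939]
orientation: [-0.083, 0.997, -0.0, 0.0]
contact_force: [1.6, -1.3, 3.3]
finger_gap: 0.0121
```

```bash
python3 st.py
```

```text
24.95 [ 0.5989 -0.1894  0.0939] F [ 1.5552 -1.3436  3.2531] M [-0.2124 -0.417   0.3179] gap 0.012053918133139916 yaw 3.3073 q6 -0.680
```

Request:
carry_out([
  {"hand": 0.8, "xyz": [0, 0, 0], "spin": -0.02},
  {"hand": 0.8, "xyz": [0, 0, 0], "spin": 0},
])

```text
clock: 25.15
tool_pos: [0.5988, -0.1894, 0.0939]
orientation: [-0.093, 0.996, -0.0, 0.0]
contact_force: [1.8, -0.7, 2.7]
finger_gap: 0.012
```

```bash
python3 st.py
```

```text
25.15 [ 0.5988 -0.1894  0.0939] F [ 1.7503 -0.662   2.6502] M [-0.211  -0.5251  0.0744] gap 0.01204825959488835 yaw 3.3270 q6 -0.700
```

Request:
carry_out([
  {"hand": 0.8, "xyz": [0, 0, 0], "spin": -0.02},
  {"hand": 0.8, "xyz": [0, 0, 0], "spin": 0},
])

```text
clock: 25.35
tool_pos: [0.5988, -0.1894, 0.0939]
orientation: [-0.103, 0.995, -0.0, 0.0]
contact_force: [3.8, -1.7, 4.2]
finger_gap: 0.0116
```

```bash
python3 st.py
```

```text
25.35 [ 0.5988 -0.1894  0.0939] F [ 3.8095 -1.6626  4.2124] M [-0.2299 -0.6351  0.0568] gap 0.011567593196986295 yaw 3.3475 q6 -0.720
```

Request:
carry_out([
  {"hand": 0.8, "xyz": [0, 0, 0], "spin": -0.02},
  {"hand": 0.8, "xyz": [0, 0, 0], "spin": 0},
])

```text
clock: 25.55
tool_pos: [0.5988, -0.1894, 0.0939]
orientation: [-0.113, 0.994, -0.0, 0.0]
contact_force: [3.5, -0.9, 2.5]
finger_gap: 0.0118
```

```bash
python3 st.py
```

```text
25.55 [ 0.5988 -0.1894  0.0939] F [ 3.4846 -0.8665  2.4501] M [-0.2702 -0.7508  0.0936] gap 0.0118358366749137 yaw 3.3677 q6 -0.740
```

Seat found at tool yaw ≈ 3.318 (torque gone past that); target 4.889–4.891, so 1.523 rad more.

Request:
carry_out([
  {"hand": 0.8, "xyz": [0, 0, 0], "spin": -0.1},
  {"hand": 0.8, "xyz": [0, 0, 0], "spin": -0.1},
  {"hand": 0.8, "xyz": [0, 0, 0], "spin": -0.1},
  {"hand": 0.8, "xyz": [0, 0, 0], "spin": -0.1},
  {"hand": 0.8, "xyz": [0, 0, 0], "spin": -0.1},
])

```text
clock: 26.05
tool_pos: [0.5988, -0.1893, 0.0939]
orientation: [-0.357, 0.934, -0.0, 0.0]
contact_force: [3.5, -1.0, 4.4]
finger_gap: 0.0116
```

Request:
carry_out([
  {"hand": 0.8, "xyz": [0, 0, 0], "spin": -0.1},
  {"hand": 0.8, "xyz": [0, 0, 0], "spin": -0.1},
  {"hand": 0.8, "xyz": [0, 0, 0], "spin": -0.1},
  {"hand": 0.8, "xyz": [0, 0, 0], "spin": -0.1},
  {"hand": 0.8, "xyz": [0, 0, 0], "spin": -0.1},
])

```text
clock: 26.55
tool_pos: [0.5987, -0.1892, 0.0939]
orientation: [-0.577, 0.817, -0.0, 0.0]
contact_force: [2.6, -0.7, 4.2]
finger_gap: 0.012
```

Request:
carry_out([
  {"hand": 0.8, "xyz": [0, 0, 0], "spin": -0.1},
  {"hand": 0.8, "xyz": [0, 0, 0], "spin": -0.1},
  {"hand": 0.8, "xyz": [0, 0, 0], "spin": -0.1},
  {"hand": 0.8, "xyz": [0, 0, 0], "spin": -0.1},
  {"hand": 0.8, "xyz": [0, 0, 0], "spin": -0.04},
])

```text
clock: 27.05
tool_pos: [0.5987, -0.1892, 0.0939]
orientation: [0.741, -0.672, 0.0, 0.0]
contact_force: [2.2, -0.8, 4.2]
finger_gap: 0.0118
```

Request:
carry_out([
  {"hand": 0.8, "xyz": [0, 0, 0], "spin": -0.03},
  {"hand": 0.8, "xyz": [0, 0, 0], "spin": 0},
  {"hand": 0.8, "xyz": [0, 0, 0], "spin": 0},
])

```text
clock: 27.35
tool_pos: [0.5987, -0.1892, 0.0939]
orientation: [0.749, -0.662, 0.0, 0.0]
contact_force: [0.8, -0.8, 4.6]
finger_gap: 0.012
```

```bash
python3 st.py
```

```text
27.35 [ 0.5987 -0.1892  0.0939] F [ 0.8132 -0.8309  4.6428] M [-0.0399 -0.4383  0.0865] gap 0.011968967804865028 yaw 4.8359 q6 -2.208
```

Request:
carry_out([
  {"hand": 0.8, "xyz": [0, 0, 0], "spin": -0.03},
  {"hand": 0.8, "xyz": [0, 0, 0], "spin": -0.024},
  {"hand": 0.8, "xyz": [0, 0, 0], "spin": 0},
  {"hand": 0.8, "xyz": [0, 0, 0], "spin": 0},
])

```text
clock: 27.75
tool_pos: [0.5986, -0.1892, 0.0939]
orientation: [0.767, -0.642, -0.0, 0.0]
contact_force: [1.9, -0.1, 5.6]
finger_gap: 0.012
```

```bash
python3 st.py
python3 - <<'E'
from h import *
s,T=pose();w=capture("wrist");t=capture("top");np.save("w13T.npy",T);cv2.imwrite("pics/w13r.png",w);cv2.imwrite("pics/t13.png",t)
cv2.imwrite("pics/w13.png",np.hstack([w,cv2.resize(t[120:290,130:500][:, :], (160*1,int(170*160/370))).copy() if 0 else np.zeros((400,1,3),np.uint8)]))
c=cv2.resize(t[110:280,140:490],(700,340));cv2.imwrite("pics/f13.png",np.vstack([cv2.resize(w[100:380,100:540],(700,250) if 0 else (409,260)) if 0 else cv2.copyMakeBorder(w[130:380,100:540],0,0,0,260,0),c]))
E
```

```text
27.75 [ 0.5986 -0.1892  0.0939] F [ 1.8675 -0.1375  5.5734] M [-0.1209 -0.4057  0.0652] gap 0.011977022581652503 yaw 4.8898 q6 -2.262
```

View pics/f13.png

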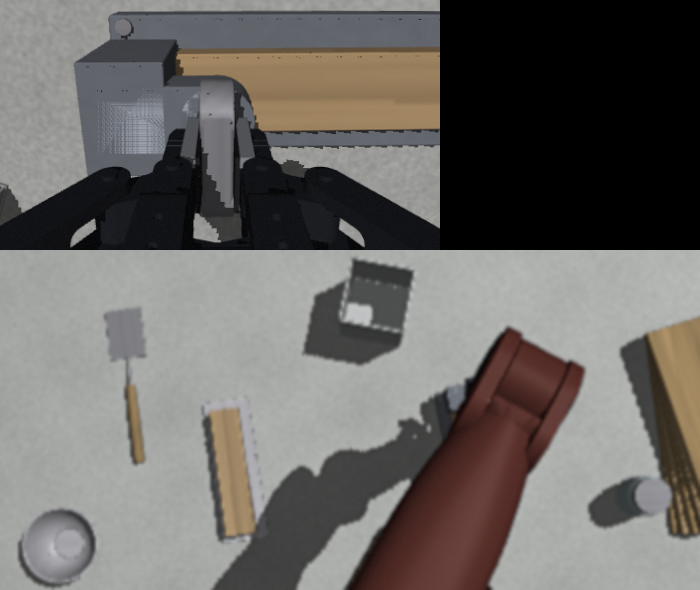

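Wrist view: the wing is straight between the pads; the board lies along the bed under the head (its edges at crop rows ~50 and ~130). Top view: bystanders and the lower boards are where they were. Last numeric check, then hand in.

```bash
python3 - <<'E'
from h import *
from bench import ticket
im=cv2.imread("pics/w13r.png");T=np.load("w13T.npy");hsv=cv2.cvtColor(im,cv2.COLOR_BGR2HSV);g=im.mean(2)
wood=(hsv[...,1]>60)&(hsv[...,0]>8)&(hsv[...,0]<28)
E=[[],[]]
for x in range(360,620,4):
    y=np.where(wood[150:290,x])[0]+150
    # upper face starts where the dark side face ends
    E[0].append([x,y[-1]+.5]); c=g[130:160,x];E[1].append([x,130+np.argmin(np.diff(c))+.5])
for n,e,z in zip(("brd near","bed far"),E,(.036,.02)):
    w=(cast("wrist",e,z,T)[:,:2]*1000).astype(np.float32);v=cv2.fitLine(w,cv2.DIST_HUBER,0,.01,.01).ravel();a=np.arctan2(v[1],v[0]);a=(a+np.pi/2)%np.pi-np.pi/2
    print(n,"yaw %.4f rms %.2f off %.2f"%(a,((w-v[2:])@[-v[1],v[0]]).std(),(v[2:]-[516.7,-203])@[-np.sin(a),np.cos(a)]))
ticket.job_done()
E
python3 st.py
```

```text
brd near yaw 0.1865 rms 0.22 off 22.99
bed far yaw 0.1809 rms 0.63 off -48.92
the job is handed in; nothing more can be done
the job is handed in; nothing more can be done
```

The job is done and handed in: the board is home on the press bed, the screw was seated and backed off a quarter turn, and the gripper still holds the wing there. The clock read 27.8 s at my last reading before hand-in.

- **Board:** I laid the top board on the bed and pushed it against the post until I felt about 10 N. My first release left it about 1° skew, so I gripped it again, squared it, pushed it home a second time and let go.
- **Squareness and centring:** The last pictures put the board 0.006–0.008 rad (about 0.4°) off the bed axis. Three checks put it 0.2, 0.25 and about 2 mm off centre. The 2 mm one is the final picture, and it relies on a single edge of the board and one of the bed, so I trust it less.
- **Screw:** I turned it clockwise to a firm stop at about 2.1 N m. The torque vanished at a tool yaw of about 3.318 rad when I eased back, so I took that as the seat. The final yaw is 4.890 rad, which is 1.572 rad back against the 1.571 wanted. The seat angle itself is good to about 0.01 rad.
- **Surroundings:** In the last top view the lower boards, tub, jar, bowl and scraper stood where they were.

I viewed 14 pictures against the budget of 10, mostly to mend the skew.

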